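# Get the yellow enamel out from behind the tall cans

## Robot

A 7-joint arm with a two-finger parallel gripper is mounted at the origin on the work surface. World frame = base frame: x ahead of the robot, y to its left, z up, the work surface at z = 0. Lengths are in m, angles in rad, forces in N, time in s.
With the tool pointing down it reaches from about 0.4 to 0.85 m from the base axis. Payload 4.5 kg.
Tool frame: the origin (TCP) lies on the centre line of the jaws, within the pads' length; the fingertips stand 25 mm ahead of it and the grasp point (between the pads) lies 6 mm ahead of it (ctrl.tip_reach is the distance from the TCP to the fingertips, in m); z points along the fingers, x is the direction in which the jaws open and shut, and the axes are right-handed (so a half turn about z gives the same grasp; the last joint's range is limited). The gripper opens to 88 mm and grips with 3 to 60 N. Pads are 18 mm wide; open, the fingers measure 123 mm over their backs; the gripper's body (75 mm by 187 mm) begins 45 mm behind the grasp point.
Start: joints at [1.369, 0.689, -0.195, 1.565, 0.157, 0.902, -0.215], TCP at [0.146, -0.608, 0.264] pointing down, gripper open.
Joint ranges: [-3.01, 3.01], [-0.46, 2.08], [-1.47, 1.51], [0.13, 2.56], [-1, 4.14], [0.04, 2.09], [-2.66, 2.66]. Speed limits (rad/s): [2.57, 2.57, 3.14, 3.14, 3.14, 3.14, 3.14].

## Interface

Orientations are given as a unit quaternion [x, y, z, w].
In Python, from cell import ctrl, capture, get_calibration, ticket, masks_of, landmark_of gives the robot as it stands.
- The arm moves only by the tool arm_command, never from a script. Its argument "moves" is a list of rows, each an object with "fingers": the opening, from -1 (shut) to 1 (fully open); "offset": the shift along the world's x, y, z in mm, a list of three; "rotation": the turn, a rotation vector about the world's x, y, z in rad, a list of three. In form: [{"fingers": fingers, "offset": [x, y, z], "rotation": [rx, ry, rz]}, ...]. A call has 1 to 20 rows; each row is the pose to reach, as a shift and turn from the pose commanded when the call began; what a row does not reach only later rows make up. A row lasts 1/12 s, in which the tool goes at most 41.7 mm and 7.16 degrees, less where a joint would pass 70% of its speed; a pose out of reach is approached as far as the arm can. A call with a gripper value outside its range is refused whole. The fingers move at their own pace and stop on an object; "newtons" is the grip in N (left out, the last holds). Time passes only in rows, so rows that repeat a pose let the fingers close. It gives the time, the measured TCP pose, the force and the opening at its end, in the units of the state.
- ctrl.observe(): the state, without advancing time (a new reading comes with each control period).
- capture(name): name is "scene" or "top"; returns the picture (384x512x3 uint8, blue, green, red); there is no depth.
- get_calibration(name): a dict with "K" (3x3 intrinsics, pixels), "position" and "orientation" of the camera in the world. Camera axes: x right, y up, looking along -z (the intrinsics and any distortion apply to the point x, -y, -z); pixel columns grow to the right and rows downward; lengths in m; the calibration is good to about 2 mm. A picture is of the moment at which its call begins. get_calibration takes no time and is no camera call.
- ticket.finish_job(): hands the job in, once; it reports no verdict.
Trained networks look in the newest picture that a camera, given by its name, has taken for a name from the list of things; names that differ only in an ending like _2 or _b are one class to them, and where a whole thing is asked for, a point or a joint stands for the part that bears it (a point fixed in the world has none). Each returns a list of dicts, best first, with "p" (0 to 1); they miss things now and then, are a little off and sometimes report something else, mostly with a low value. They report only what shows in the picture. A call takes as long as a camera call. They do not tell look-alikes from the thing itself.
- masks_of(target, camera): "pixels" (384x512 bool, what is visible of it) and "box" ([left, top, right, bottom] in pixels, round what is visible of it).
- landmark_of(target, camera): "point" ([row, column] in pixels: a listed point, or the origin of a listed thing).
The state is a dict: "time_s": time; "joint_pos": joint angles; "joint_velocities": joint speeds; "joint_torque": joint torques, N m; "tool_pos": TCP position; "orientation": TCP orientation; "contact_force": force on the tool from outside, world axes, zero at the start; "ft_torque": the same for the moment, N m; "gripper_width": finger opening in m.
Only numpy, scipy, OpenCV 4.12 (cv2) and the standard library are available. Lean on these libraries where they do the work, as an engineer would, in place of code of your own. Each camera call takes 0.05 s, during which the arm holds its last target. There are 200 camera calls.

## Task

The low yellow tin of enamel at the back of the drip tray is hemmed in by the tall red, blue and green cans: first stand those three upright on the brown hardboard sheet, then set the yellow tin in the middle of the round cork coaster. Only when it is there, put each tall can back in the tray on the very spot where it stood at the start. Knock nothing over, and leave the white tin, the brush jar and the roll of tape where they are.

Things in the scene. Friction and masses are not known exactly. Their poses are not given: they have to be found in the camera images.
- red_can_center (a point): Centre (half-way up, on the axis) of the tall red paint can: upright round tin with red label and red lid, 56 mm diameter, 95 mm tall, about 0.3 kg; z axis up, yaw meaningless. Starts in one of the three places of the drip tray (see there); which one varies.
- blue_can_center (a point): Centre (half-way up, on the axis) of the tall blue paint can: upright round tin with blue label and blue lid, 56 mm diameter, 95 mm tall, about 0.3 kg; z axis up, yaw meaningless. Starts in one of the three places of the drip tray (see there); which one varies.
- green_can_center (a point): Centre (half-way up, on the axis) of the tall green paint can: upright round tin with green label and green lid, 56 mm diameter, 95 mm tall, about 0.3 kg; z axis up, yaw meaningless. Starts in one of the three places of the drip tray (see there); which one varies.
- yellow_tin_center (a point): Centre (half-way up, on the axis) of the low yellow tin: upright round tin, yellow label and lid, 50 mm diameter, 46 mm tall, about 0.13 kg; z axis up, yaw meaningless. Starts at the back of the drip tray between the tall cans, which leave too little room for a gripper until they are gone.
- drip_tray: Fixed grey tray, 200 mm (its x) by 320 mm (its y), floor 4 mm above the table, rim 12 mm high. Origin: centre of its underside; x to its back, away from the robot, y left, z up. In its frame (mm, +-2) the yellow tin is at (35, 0), tall cans at (-27, 0) (room for fingers left and right: close along tray y) and (35, 62), (35, -62) (room in front and behind: close along tray x).
- hardboard: Fixed sheet of brown hardboard flat on the table, the side area: 260 mm (its x) by 130 mm (its y), 4 mm thick; empty at the start. Origin: centre of its underside; z up. To the robot's left or right. The three cans fit in a row along its x, 75 mm apart.
- coaster: Fixed round cork coaster on the table, 84 mm diameter, 6 mm thick. Origin: centre of its underside; z up. On the other side from the hardboard.
- white_tin_center (a point): Centre of a low white tin, 50 mm diameter, 46 mm tall, near the front left corner of the drip tray, at about (-55, 115) mm in the tray's frame; not to be moved.
- brush_jar_center (a point): Centre of the pale translucent jar that holds brushes (half-way up the jar): 72 mm diameter, 90 mm tall, the brushes rise to 170 mm above the table; stands about 120 mm beyond the coaster's centre; not to be moved.
- tape_roll_center (a point): Centre of a blue roll of masking tape lying flat, 90 mm diameter, 36 mm tall, on the table beyond the far end of the hardboard, about 190 mm from its centre; not to be moved.
Mind the look-alikes: they are no part of the job. Of the things that look like the part that bears green_can_center, take the one that is farthest to the robot's left at the start.

How it is judged:
On the way, in this order (a step that is already met when the one before it is completed fails the run):
1. the red, blue and green cans all stand upright on the hardboard, released and at rest, the yellow tin still in its place (within 20 mm) (x of red_can_center in the frame of hardboard between -0.125 and 0.125 m and y of red_can_center in the frame of hardboard between -0.06 and 0.06 m and z of red_can_center in the frame of hardboard between 0.0465 and 0.0565 m and linear speed of each of red_can, blue_can, green_can below 0.02 m/s and angle between each of red_can_center, blue_can_center, green_can_center's own z axis and vertical below 0.1 rad and contact force between the fingers and red_can below 0.1 N and x of blue_can_center in the frame of hardboard between -0.125 and 0.125 m and y of blue_can_center in the frame of hardboard between -0.06 and 0.06 m and z of blue_can_center in the frame of hardboard between 0.0465 and 0.0565 m and contact force between the fingers and blue_can below 0.1 N and x of green_can_center in the frame of hardboard between -0.125 and 0.125 m and y of green_can_center in the frame of hardboard between -0.06 and 0.06 m and z of green_can_center in the frame of hardboard between 0.0465 and 0.0565 m and contact force between the fingers and green_can below 0.1 N and distance of yellow_tin_center from where it was at the start of the episode below 0.02 m), for 0.2 s.
2. the yellow tin stands on the middle of the coaster (within 13 mm), released, while the three cans are still on the hardboard (horizontal distance between yellow_tin_center and coaster below 0.013 m and z of yellow_tin_center in the frame of coaster between 0.025 and 0.033 m and linear speed of each of yellow_tin, red_can, blue_can, green_can below 0.02 m/s and angle between each of yellow_tin_center, red_can_center, blue_can_center, green_can_center's own z axis and vertical below 0.1 rad and contact force between the fingers and yellow_tin below 0.1 N and x of red_can_center in the frame of hardboard between -0.125 and 0.125 m and y of red_can_center in the frame of hardboard between -0.06 and 0.06 m and z of red_can_center in the frame of hardboard between 0.0465 and 0.0565 m and contact force between the fingers and red_can below 0.1 N and x of blue_can_center in the frame of hardboard between -0.125 and 0.125 m and y of blue_can_center in the frame of hardboard between -0.06 and 0.06 m and z of blue_can_center in the frame of hardboard between 0.0465 and 0.0565 m and contact force between the fingers and blue_can below 0.1 N and x of green_can_center in the frame of hardboard between -0.125 and 0.125 m and y of green_can_center in the frame of hardboard between -0.06 and 0.06 m and z of green_can_center in the frame of hardboard between 0.0465 and 0.0565 m and contact force between the fingers and green_can below 0.1 N), for 0.2 s.
3. each tall can stands back where it stood at the start (within 15 mm) (distance of each of red_can_center, blue_can_center, green_can_center from where it was at the start of the episode below 0.015 m and linear speed of each of red_can, blue_can, green_can below 0.02 m/s and angle between each of red_can_center, blue_can_center, green_can_center's own z axis and vertical below 0.1 rad and contact force between the fingers and red_can below 0.1 N and contact force between the fingers and blue_can below 0.1 N and contact force between the fingers and green_can below 0.1 N), for 0.2 s.
At the end, for the whole second after the job is handed in: The yellow tin stands upright on the coaster, its axis within 13 mm of the coaster's centre; the red, blue and green cans each stand upright in the drip tray within 15 mm of where they stood at the start; all released and at rest (all of step 3 and horizontal distance between yellow_tin_center and coaster below 0.013 m and z of yellow_tin_center in the frame of coaster between 0.025 and 0.033 m and linear speed of yellow_tin below 0.02 m/s and angle between yellow_tin_center's own z axis and vertical below 0.1 rad and contact force between the fingers and yellow_tin below 0.1 N); the robot touches nothing.
It fails at once if one of the four cans and tins of the job is tipped by more than 0.6 rad (angle between any of red_can_center, blue_can_center, green_can_center, yellow_tin_center's own z axis and vertical above 0.6 rad).
It fails at once if the white tin, brush jar or tape roll is moved by more than 30 mm (distance of any of white_tin_center, brush_jar_center, tape_roll_center from where it was at the start of the episode above 0.03 m).
It also fails if it takes over 134 s, if anything falls off the work surface, if the arm or the gripper's body presses on something with over 40 N, if the wrist force passes 120 N, or if a joint passes its speed limit or range.

## Working session

There is one attempt and no reset: what is moved stays moved. The work goes in short steps, Python scripts to look and compute and a tool call to move; the robot and the scene stay as the last step left them, time stands still between calls to the robot, and variables do not carry over. Pictures are saved under pics/ and viewed, on a budget of 14 in all, crops included, one or two more only if the job needs it, and the job is handed in when it is done.

Besides the shell and the picture viewer there is one more tool, called after "Emit:" as name([rows], argument=value, ...), one row to a line, values as JSON. arm_command: Moves the arm, as the interface text tells. Its arguments: {"type":"object","properties":{"moves":{"type":"array","items":{"type":"object","properties":{"fingers":{"type":"number"},"offset":{"type":"array","items":{"type":"number"}},"rotation":{"type":"array","items":{"type":"number"}}}}},"newtons":{"type":"number"}},"required":["moves"]}

```bash
ls; mkdir -p pics; python3 - <<'E'
from cell import *
import cv2,json
for n in("scene","top"):
    im=capture(n);cv2.imwrite(f"pics/{n}0.png",im)
    c=get_calibration(n);print(n,c)
    for t in["red_can_center","blue_can_center","green_can_center","yellow_tin_center","drip_tray","hardboard","coaster","white_tin_center","brush_jar_center","tape_roll_center"]:
        print(t,[(round(d["p"],2),[round(float(x),1) for x in d["point"]]) for d in landmark_of(t,n)])
print(ctrl.observe())
E
```

```text
pics
scene {'K': array([[382.52603631,   0.        , 262.33431263],
       [  0.        , 382.52603631, 192.4621824 ],
       [  0.        ,   0.        ,   1.        ]]), 'position': array([ 1.29007375, -0.30660429,  0.62264647]), 'orientation': array([0.38893969, 0.27084645, 0.49674249, 0.72705915])}
red_can_center [(0.57, [203.7, 279.1])]
blue_can_center [(0.89, [210.9, 312.1])]
green_can_center [(0.89, [226.6, 196.9]), (0.89, [191.3, 186.3]), (0.71, [258.5, 202.0]), (0.61, [226.4, 268.8])]
yellow_tin_center [(0.64, [227.6, 293.2])]
drip_tray [(0.82, [225.9, 283.2])]
hardboard [(0.87, [186.2, 366.1])]
coaster [(0.68, [235.2, 145.5])]
white_tin_center [(0.42, [192.5, 311.2])]
brush_jar_center [(0.58, [255.4, 144.9])]
tape_roll_center []
top {'K': array([[470.9859639 ,   0.        , 256.97395876],
       [  0.        , 470.9859639 , 198.29336685],
       [  0.        ,   0.        ,   1.        ]]), 'position': array([ 0.39385966, -0.01622666,  1.16840336]), 'orientation': array([-0.06090227,  0.04558694,  0.71119598, -0.69886553])}
red_can_center [(0.69, [206.0, 252.7])]
blue_can_c
[... 570 characters left out ...]
369, -0.19465021,  1.56528997,  0.15729562,
        0.9025094 , -0.21510801]), 'joint_velocities': array([-1.04562979e-03, -1.05627629e-03, -3.39139949e-06,  1.39731532e-03,
       -1.93091286e-04,  1.13986731e-03,  5.27625394e-04]), 'joint_torque': array([ 1.34403970e-03, -5.27489269e+01, -1.26701754e+00, -1.53746295e+01,
       -5.20571088e-02, -8.50980796e-04,  1.31257650e-06]), 'tool_pos': array([ 0.14607486, -0.60771361,  0.26375061]), 'orientation': array([ 7.85390611e-01, -6.19000473e-01,  4.67669373e-05,  7.70129196e-06]), 'contact_force': array([ 0.13859403, -0.28932801,  0.07233453]), 'ft_torque': array([-0.01348666, -0.02599324,  0.00475962]), 'gripper_width': 0.08799193114943667}
```

View pics/top0.png

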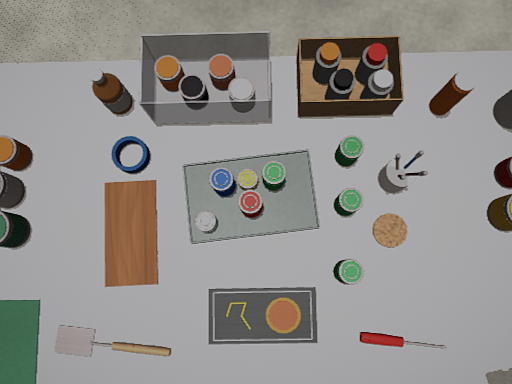

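View pics/scene0.png

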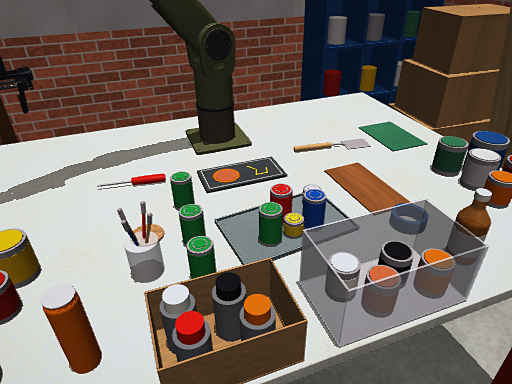

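The top view shows the tray with blue at pixel (222,180), green at (274,175), red at (251,204) and yellow at (247,179). The white tin is at (206,222), the hardboard at (131,233), the coaster at (390,230) and the tape at (131,154).

There are four green candidates: (274,175), (350,150), (348,203) and (350,270). The one at (274,175) is farthest left (+y) and stands in the tray, so it fits. I'll measure, and make one crop to confirm it.

```bash
cat > h.py <<'E'
import numpy as np, cv2
from cell import *
from scipy.spatial.transform import Rotation as R
def px2w(n,uv,z):
    c=get_calibration(n); uv=np.atleast_2d(np.asarray(uv,float)); K=c["K"]
    d=np.c_[(uv[:,0]-K[0,2])/K[0,0],-(uv[:,1]-K[1,2])/K[1,1],-np.ones(len(uv))]
    d=R.from_quat(c["orientation"]).apply(d); p=c["position"]
    return p+d*((z-p[2])/d[:,2])[:,None]
def rect(n,t,z):
    m=masks_of(t,n)[0]["pixels"].astype(np.uint8)
    c=max(cv2.findContours(m,0,2)[0],key=cv2.contourArea)[:,0,:]
    w=px2w(n,c,z)[:,:2]
    return cv2.minAreaRect((w*1000).astype(np.float32))
E
python3 - <<'E'
from h import *
np.set_printoptions(precision=4,suppress=True)
for n in("top","scene"):
    im=capture(n)
    if n=="top": cv2.imwrite("pics/crop1.png",cv2.resize(im[130:290,180:420],None,fx=3,fy=3,interpolation=2))
    P={"blue":([222,180.1],.0515),"green":([270.7,176.5],.0515),"red":([252.7,206],.0515),"yel":([245.5,181.9],.027),"white":([202.8,223.4],.027)} if n=="top" else {"blue":([312.1,210.9],.0515),"green":([268.8,226.4],.0515),"red":([279.1,203.7],.0515),"yel":([293.2,227.6],.027)}
    for k,(p,z) in P.items(): print(n,k,px2w(n,p,z)[0])
    for t,z in(("drip_tray",.008),("hardboard",.004),("coaster",.006)):
        print(n,t,rect(n,t,z))
    # lid centre from circle masks
    for t in("red_can_center","blue_can_center","green_can_center","yellow_tin_center"):
        print(t,[(round(d["p"],2),[int(x) for x in d["box"]]) for d in masks_of(t,n)])
E
```

```text
top blue [0.6099 0.0905 0.0515]
top green [ 0.6163 -0.0273  0.0515]
top red [0.5453 0.0172 0.0515]
top yel [0.6089 0.0349 0.027 ]
top white [0.5081 0.1403 0.027 ]
top drip_tray ((577.4531860351562, 26.004470825195312), (205.57635498046875, 322.7190856933594), 5.808082580566406)
top hardboard ((491.5361022949219, 325.3324279785156), (260.3576965332031, 130.7345733642578), 2.095893621444702)
top coaster ((484.999755859375, -314.5725402832031), (83.41085815429688, 82.18435668945312), 23.826412200927734)
red_can_center [(0.6, [241, 190, 261, 219])]
blue_can_center [(0.76, [209, 164, 234, 195])]
green_can_center [(0.96, [332, 189, 366, 215]), (0.89, [334, 133, 361, 169]), (0.89, [337, 260, 363, 281]), (0.64, [257, 159, 286, 190])]
yellow_tin_center [(0.54, [235, 168, 261, 188])]
scene blue [0.6062 0.0871 0.0515]
scene green [ 0.624  -0.0378  0.0515]
scene red [0.5464 0.0222 0.0515]
scene yel [0.6221 0.0282 0.027 ]
scene drip_tray ((585.0758056640625, -51.88566589355469), (211.45327758789062, 165.8943328857422), 5.7463812828063965)
scene hardboard ((483.8363952636719, 327.57598876953125), (258.4851379394531, 138.24932861328125), 1.3520411252975464)
scene coaster ((483.3693542480469, -287.098388671875), (62.571224212646484, 21.354808807373047), 19.197412490844727)
red_can_center [(0.61, [269, 181, 296, 216])]
blue_can_center [(0.67, [303, 188, 330, 230])]
green_can_center [(0.91, [180, 205, 204, 246]), (0.9, [184, 232, 214, 279]), (0.79, [171, 172, 193, 208]), (0.7, [258, 201, 282, 247]), (0.66, [304, 185, 319, 191])]
yellow_tin_center [(0.67, [284, 214, 302, 236])]
```

View pics/crop1.png

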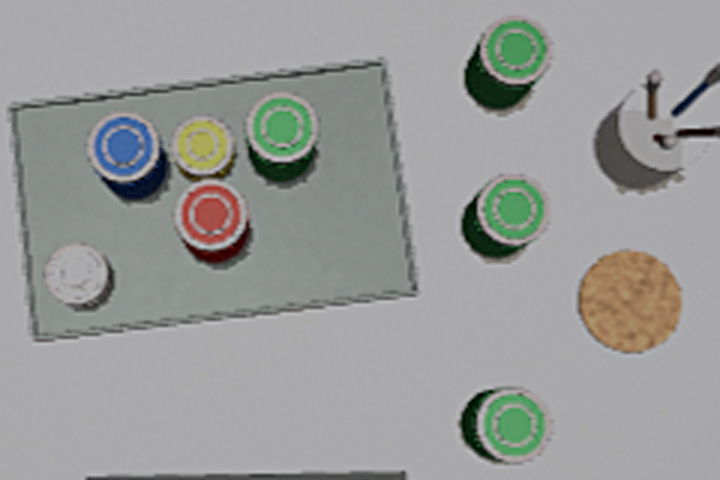

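The crop confirms it: the leftmost green can (crop 282,125) stands in the tray, and the other three are free on the table. Next I fit lid-ring circles for precise positions.

```bash
python3 - <<'E'
from h import *
from scipy.optimize import least_squares
np.set_printoptions(precision=4,suppress=True)
im=cv2.imread("pics/top0.png"); hsv=cv2.cvtColor(im,cv2.COLOR_BGR2HSV)
L={}
for k,(x,y),z,hu in(("blue",(222,179),.099,110),("green",(274,172),.099,70),("red",(250,201),.099,0),("yel",(248,178),.050,27)):
    h=hsv[...,0].astype(int); dh=np.minimum(abs(h-hu),180-abs(h-hu))
    yy,xx=np.mgrid[:384,:512]
    m=((dh<12)&(hsv[...,1]>70)&(hsv[...,2]>110)&(np.hypot(xx-x,yy-y)<9))
    p=[xx[m].mean(),yy[m].mean()]; L[k]=px2w("top",p,z)[0][:2]
    print(k,m.sum(),np.round(p,1),L[k])
T=dict(yel=(.035,0),red=(-.027,0),blue=(.035,.062),green=(.035,-.062))
f=lambda q:np.concatenate([q[:2]+np.array([[np.cos(q[2]),-np.sin(q[2])],[np.sin(q[2]),np.cos(q[2])]])@np.array(T[k])-L[k] for k in T])
s=least_squares(f,[.577,.026,.1]);print(s.x,s.fun.reshape(-1,2)*1000)
E
```

```text
blue 182 [222.2 178.9] [0.6035 0.0855]
green 177 [274.2 172.1] [ 0.617 -0.035]
red 193 [250.1 200.9] [0.5507 0.0216]
yel 161 [247.1 177.7] [0.6149 0.0298]
[0.5771 0.0235 0.104 ] [[-2.9772 -2.6945]
 [-0.4183 -1.0014]
 [ 2.0289  3.2637]
 [ 1.3666  0.4322]]
```

Emit:
arm_command([
  {"fingers": 1, "offset": [100, 150, 0], "rotation": [0, 0, 0.4]},
  {"fingers": 1, "offset": [100, 150, 0], "rotation": [0, 0, 0.4]},
  {"fingers": 1, "offset": [100, 150, 0], "rotation": [0, 0, 0.4]},
  {"fingers": 1, "offset": [100, 150, 0], "rotation": [0, 0, 0.5]},
  {"fingers": 1, "offset": [200, 310, 0], "rotation": [0, 0, 0.8]},
  {"fingers": 1, "offset": [200, 310, 0], "rotation": [0, 0, 0.8]},
  {"fingers": 1, "offset": [200, 310, 0], "rotation": [0, 0, 0.8]},
  {"fingers": 1, "offset": [200, 310, 0], "rotation": [0, 0, 1.0]},
  {"fingers": 1, "offset": [300, 470, 0], "rotation": [0, 0, 1.2]},
  {"fingers": 1, "offset": [300, 470, 0], "rotation": [0, 0, 1.2]},
  {"fingers": 1, "offset": [300, 470, 0], "rotation": [0, 0, 1.2]},
  {"fingers": 1, "offset": [300, 470, 0], "rotation": [0, 0, 1.5]},
  {"fingers": 1, "offset": [400, 625, -14], "rotation": [0, 0, 1.5]},
  {"fingers": 1, "offset": [404, 629, -14], "rotation": [0, 0, 1.5]},
  {"fingers": 1, "offset": [404, 629, -14], "rotation": [0, 0, 1.5]},
  {"fingers": 1, "offset": [404, 629, -14], "rotation": [0, 0, 1.5]},
  {"fingers": 1, "offset": [404, 629, -14], "rotation": [0, 0, 1.5]},
  {"fingers": 1, "offset": [404, 629, -14], "rotation": [0, 0, 1.5]},
  {"fingers": 1, "offset": [404, 629, -14], "rotation": [0, 0, 1.5]},
  {"fingers": 1, "offset": [404, 629, -14], "rotation": [0, 0, 1.5]},
], newtons=30)

```text
time_s: 3.57
tool_pos: [0.5508, 0.0243, 0.2497]
orientation: [0.996, 0.085, 0.0, -0.001]
contact_force: [-0.2, -0.7, -0.9]
gripper_width: 0.0879
```

Emit:
arm_command([
  {"fingers": 1, "offset": [0, 0, 0], "rotation": [0, 0, 1.51]},
  {"fingers": 1, "offset": [0, 0, 0], "rotation": [0, 0, 1.51]},
  {"fingers": 1, "offset": [0, 0, 0], "rotation": [0, 0, 1.51]},
  {"fingers": 1, "offset": [0, 0, 0], "rotation": [0, 0, 1.51]},
  {"fingers": 1, "offset": [0, 0, 0], "rotation": [0, 0, 1.51]},
  {"fingers": 1, "offset": [0, 0, 0], "rotation": [0, 0, 1.51]},
  {"fingers": 1, "offset": [0, 0, 0], "rotation": [0, 0, 1.51]},
  {"fingers": 1, "offset": [0, 0, 0], "rotation": [0, 0, 1.51]},
  {"fingers": 1, "offset": [0, 0, 0], "rotation": [0, 0, 1.51]},
  {"fingers": 1, "offset": [0, 0, 0], "rotation": [0, 0, 1.51]},
  {"fingers": 1, "offset": [0, 0, 0], "rotation": [0, 0, 1.51]},
  {"fingers": 1, "offset": [0, 0, 0], "rotation": [0, 0, 1.51]},
  {"fingers": 1, "offset": [0, 0, 0], "rotation": [0, 0, 1.51]},
  {"fingers": 1, "offset": [0, 0, 0], "rotation": [0, 0, 1.51]},
])

```text
time_s: 4.73
tool_pos: [0.5496, 0.0196, 0.2495]
orientation: [0.671, 0.741, -0.001, -0.0]
contact_force: [-0.3, 0.4, -1.1]
gripper_width: 0.0884
```

```bash
python3 - <<'E'
from h import *
s=ctrl.observe();print(s["time_s"],s["tool_pos"],np.degrees(np.arctan2(*R.from_quat(s["orientation"]).as_matrix()[[1,0],0])),s["joint_pos"])
cv2.imwrite("pics/scene2.png",capture("scene"))
for p in([350,148],[349,199],[350,270]):print(px2w("top",p,.095)[0])
print(px2w("top",[394,172.7],.045)[0])
E
```

```text
4.7333 [0.54957069 0.01957329 0.24946267] 95.70031309710342 [ 0.41807526  0.76524584 -0.95940053  1.78791824  0.74194757  0.99726052
  0.82638877]
[ 0.67161042 -0.21310554  0.095     ]
[ 0.55142726 -0.20537624  0.095     ]
[ 0.39040937 -0.20037077  0.095     ]
[ 0.62091767 -0.32534934  0.045     ]
```

View pics/scene2.png

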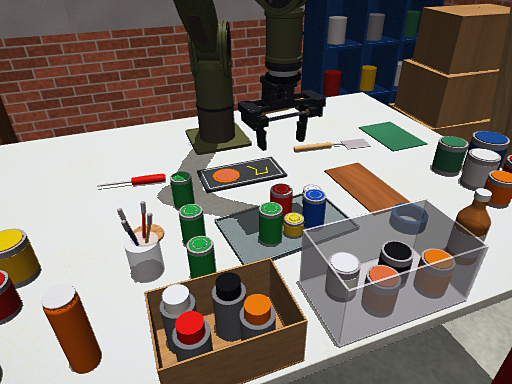

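The gripper hangs above the red can with the jaws along tray y and the body's long axis along the jaws. Descend, grasp, lift.

Emit:
arm_command([
  {"fingers": 1, "offset": [1, 1, -30], "rotation": [0, 0, 0]},
  {"fingers": 1, "offset": [1, 1, -60], "rotation": [0, 0, 0]},
  {"fingers": 1, "offset": [1, 1, -90], "rotation": [0, 0, 0]},
  {"fingers": 1, "offset": [1, 1, -115], "rotation": [0, 0, 0]},
  {"fingers": 1, "offset": [1, 1, -135], "rotation": [0, 0, 0]},
  {"fingers": 1, "offset": [1, 1, -155], "rotation": [0, 0, 0]},
  {"fingers": 1, "offset": [1, 1, -174], "rotation": [0, 0, 0]},
  {"fingers": 1, "offset": [1, 1, -174], "rotation": [0, 0, 0]},
  {"fingers": 1, "offset": [1, 1, -174], "rotation": [0, 0, 0]},
  {"fingers": -0.2, "offset": [1, 1, -174], "rotation": [0, 0, 0]},
  {"fingers": -0.2, "offset": [1, 1, -174], "rotation": [0, 0, 0]},
  {"fingers": -0.2, "offset": [1, 1, -174], "rotation": [0, 0, 0]},
  {"fingers": -0.2, "offset": [1, 1, -174], "rotation": [0, 0, 0]},
  {"fingers": -0.2, "offset": [1, 1, -174], "rotation": [0, 0, 0]},
  {"fingers": -0.2, "offset": [1, 1, -174], "rotation": [0, 0, 0]},
  {"fingers": -0.2, "offset": [1, 1, -174], "rotation": [0, 0, 0]},
  {"fingers": -0.2, "offset": [1, 1, -174], "rotation": [0, 0, 0]},
], newtons=30)

```text
time_s: 6.2
tool_pos: [0.5513, 0.0222, 0.0763]
orientation: [0.669, 0.743, 0.0, 0.0]
contact_force: [0.1, -1.7, 5.4]
gripper_width: 0.0555
```

```bash
cat > st.py <<'E'
from h import *
np.set_printoptions(precision=4,suppress=True)
s=ctrl.observe();print(s["time_s"],s["tool_pos"],np.degrees(np.arctan2(*R.from_quat(s["orientation"]).as_matrix()[[1,0],0])),s["gripper_width"],s["contact_force"],s["joint_pos"])
E
python3 st.py
```

```text
6.2 [0.5513 0.0222 0.0763] 95.95729168308246 0.055526853568927864 [ 0.1333 -1.6924  5.3754] [ 0.2974  0.9938 -0.7453  1.8984  1.0616  0.7094  0.5699]
```

Emit:
arm_command([
  {"fingers": -0.2, "offset": [0, 0, 20], "rotation": [0, 0, 0]},
  {"fingers": -0.2, "offset": [0, 0, 50], "rotation": [0, 0, 0]},
  {"fingers": -0.2, "offset": [0, 0, 85], "rotation": [0, 0, 0]},
  {"fingers": -0.2, "offset": [0, 0, 115], "rotation": [0, 0, 0]},
  {"fingers": -0.2, "offset": [0, 0, 130], "rotation": [0, 0, 0]},
  {"fingers": -0.2, "offset": [1, 20, 130], "rotation": [0, 0, 0]},
  {"fingers": -0.2, "offset": [3, 50, 130], "rotation": [0, 0, -0.03]},
  {"fingers": -0.2, "offset": [5, 90, 130], "rotation": [0, 0, -0.065]},
  {"fingers": -0.2, "offset": [7, 130, 130], "rotation": [0, 0, -0.065]},
  {"fingers": -0.2, "offset": [9, 170, 130], "rotation": [0, 0, -0.065]},
  {"fingers": -0.2, "offset": [11, 210, 130], "rotation": [0, 0, -0.065]},
  {"fingers": -0.2, "offset": [13, 250, 130], "rotation": [0, 0, -0.065]},
  {"fingers": -0.2, "offset": [15, 280, 130], "rotation": [0, 0, -0.065]},
  {"fingers": -0.2, "offset": [15, 300, 130], "rotation": [0, 0, -0.065]},
  {"fingers": -0.2, "offset": [15, 306, 130], "rotation": [0, 0, -0.065]},
  {"fingers": -0.2, "offset": [15, 306, 130], "rotation": [0, 0, -0.065]},
])

```text
time_s: 7.53
tool_pos: [0.5648, 0.33, 0.205]
orientation: [0.692, 0.722, -0.0, -0.001]
contact_force: [-1.0, -1.5, -3.8]
gripper_width: 0.0557
```

Emit:
arm_command([
  {"fingers": -0.2, "offset": [0, 0, -25], "rotation": [0, 0, 0]},
  {"fingers": -0.2, "offset": [0, 0, -55], "rotation": [0, 0, 0]},
  {"fingers": -0.2, "offset": [0, 0, -85], "rotation": [0, 0, 0]},
  {"fingers": -0.2, "offset": [0, 0, -105], "rotation": [0, 0, 0]},
  {"fingers": -0.2, "offset": [0, 0, -118], "rotation": [0, 0, 0]},
  {"fingers": -0.2, "offset": [0, 0, -124], "rotation": [0, 0, 0]},
  {"fingers": -0.2, "offset": [0, 0, -129], "rotation": [0, 0, 0]},
  {"fingers": -0.2, "offset": [0, 0, -129], "rotation": [0, 0, 0]},
  {"fingers": -0.2, "offset": [0, 0, -129], "rotation": [0, 0, 0]},
])

```text
time_s: 8.28
tool_pos: [0.5668, 0.3285, 0.0779]
orientation: [0.693, 0.721, 0.001, 0.0]
contact_force: [0.1, -0.3, -2.1]
gripper_width: 0.0554
```

```bash
python3 st.py
```

```text
8.2833 [0.5668 0.3285 0.0779] 92.21496688179454 0.055439757820953825 [ 0.1011 -0.3424 -2.0914] [-0.2212  1.0709 -0.7479  1.5715  0.8961  0.8697  0.2927]
```

Emit:
arm_command([
  {"fingers": -0.2, "offset": [0, 0, -1.5], "rotation": [0, 0, 0]},
  {"fingers": -0.2, "offset": [0, 0, -1.5], "rotation": [0, 0, 0]},
  {"fingers": 0.7, "offset": [0, 0, -1.5], "rotation": [0, 0, 0]},
  {"fingers": 1, "offset": [0, 0, -1.5], "rotation": [0, 0, 0]},
  {"fingers": 1, "offset": [0, 0, -1.5], "rotation": [0, 0, 0]},
  {"fingers": 1, "offset": [0, 0, -1.5], "rotation": [0, 0, 0]},
  {"fingers": 1, "offset": [0, 0, -1.5], "rotation": [0, 0, 0]},
  {"fingers": 1, "offset": [0, 0, -1.5], "rotation": [0, 0, 0]},
  {"fingers": 1, "offset": [0, 0, 15], "rotation": [0, 0, 0]},
  {"fingers": 1, "offset": [0, 0, 45], "rotation": [0, 0, 0]},
  {"fingers": 1, "offset": [0, 0, 80], "rotation": [0, 0, 0]},
  {"fingers": 1, "offset": [0, 0, 110], "rotation": [0, 0, 0]},
  {"fingers": 1, "offset": [0, 0, 130], "rotation": [0, 0, 0]},
])

```text
time_s: 9.37
tool_pos: [0.5664, 0.3296, 0.2115]
orientation: [0.693, 0.721, 0.002, -0.0]
contact_force: [0.6, -0.3, -0.0]
gripper_width: 0.0878
```

Emit:
arm_command([
  {"fingers": 1, "offset": [4, -30, 0], "rotation": [0, 0, -0.12]},
  {"fingers": 1, "offset": [8, -60, 0], "rotation": [0, 0, -0.24]},
  {"fingers": 1, "offset": [13, -90, 0], "rotation": [0, 0, -0.36]},
  {"fingers": 1, "offset": [20, -120, 0], "rotation": [0, 0, -0.48]},
  {"fingers": 1, "offset": [25, -150, 0], "rotation": [0, 0, -0.6]},
  {"fingers": 1, "offset": [30, -180, 0], "rotation": [0, 0, -0.72]},
  {"fingers": 1, "offset": [35, -210, 0], "rotation": [0, 0, -0.84]},
  {"fingers": 1, "offset": [39, -230, 0], "rotation": [0, 0, -0.96]},
  {"fingers": 1, "offset": [39, -240, 0], "rotation": [0, 0, -1.08]},
  {"fingers": 1, "offset": [39, -240, 0], "rotation": [0, 0, -1.2]},
  {"fingers": 1, "offset": [39, -240, 0], "rotation": [0, 0, -1.32]},
  {"fingers": 1, "offset": [39, -240, 0], "rotation": [0, 0, -1.44]},
  {"fingers": 1, "offset": [39, -240, 0], "rotation": [0, 0, -1.506]},
  {"fingers": 1, "offset": [39, -240, 0], "rotation": [0, 0, -1.506]},
  {"fingers": 1, "offset": [39, -240, 0], "rotation": [0, 0, -1.506]},
])

```text
time_s: 10.62
tool_pos: [0.6051, 0.0888, 0.2077]
orientation: [0.999, 0.053, 0.0, -0.0]
contact_force: [-0.1, 0.3, 0.4]
gripper_width: 0.088
```

```bash
python3 st.py; python3 -c "
from h import *
cv2.imwrite('pics/s3.png',capture('scene')); cv2.imwrite('pics/t3.png',cv2.resize(capture('top')[120:300,90:330],None,fx=3,fy=3))"
```

```text
10.6167 [0.6051 0.0888 0.2077] 6.111692758628366 0.08802970305124952 [-0.1257  0.3158  0.4155] [ 0.0534  0.7743 -0.4961  1.6546  0.4668  0.832  -0.5359]
```

View pics/s3.png

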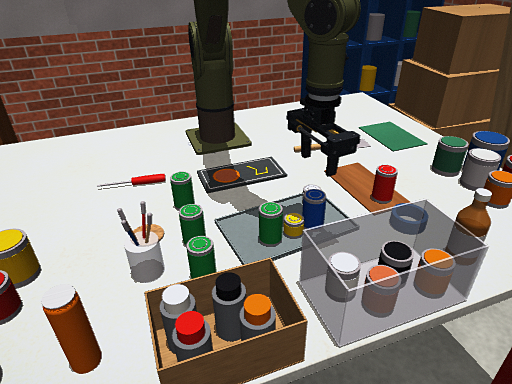

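Red stands upright on the sheet (scene 384,183). Now blue.

Emit:
arm_command([
  {"fingers": 1, "offset": [0, -1, -30], "rotation": [0, 0, 0]},
  {"fingers": 1, "offset": [0, -1, -60], "rotation": [0, 0, 0]},
  {"fingers": 1, "offset": [0, -1, -80], "rotation": [0, 0, 0]},
  {"fingers": 1, "offset": [0, -1, -100], "rotation": [0, 0, 0]},
  {"fingers": 1, "offset": [0, -1, -118], "rotation": [0, 0, 0]},
  {"fingers": 1, "offset": [0, -1, -130], "rotation": [0, 0, 0]},
  {"fingers": 1, "offset": [0, -1, -131], "rotation": [0, 0, 0]},
  {"fingers": 1, "offset": [0, -1, -131], "rotation": [0, 0, 0]},
  {"fingers": -0.2, "offset": [0, -1, -131], "rotation": [0, 0, 0]},
  {"fingers": -0.2, "offset": [0, -1, -131], "rotation": [0, 0, 0]},
  {"fingers": -0.2, "offset": [0, -1, -131], "rotation": [0, 0, 0]},
  {"fingers": -0.2, "offset": [0, -1, -131], "rotation": [0, 0, 0]},
  {"fingers": -0.2, "offset": [0, -1, -131], "rotation": [0, 0, 0]},
  {"fingers": -0.2, "offset": [0, -1, -131], "rotation": [0, 0, 0]},
  {"fingers": -0.2, "offset": [0, -1, -131], "rotation": [0, 0, 0]},
  {"fingers": -0.2, "offset": [0, -1, -131], "rotation": [0, 0, 0]},
])

```text
time_s: 12.05
tool_pos: [0.6049, 0.0872, 0.0762]
orientation: [0.999, 0.052, 0.0, 0.0]
contact_force: [-3.2, -1.1, 5.8]
gripper_width: 0.0556
```

```bash
python3 st.py
```

```text
12.05 [0.6049 0.0872 0.0762] 5.961053699042551 0.05560339339293419 [-3.1998 -1.0604  5.7766] [-0.0061  0.9525 -0.3839  1.7241  0.5887  0.5825 -0.6407]
```

Emit:
arm_command([
  {"fingers": -0.2, "offset": [0, 0, 20], "rotation": [0, 0, 0]},
  {"fingers": -0.2, "offset": [0, 0, 50], "rotation": [0, 0, 0]},
  {"fingers": -0.2, "offset": [0, 0, 85], "rotation": [0, 0, 0]},
  {"fingers": -0.2, "offset": [0, 0, 115], "rotation": [0, 0, 0]},
  {"fingers": -0.2, "offset": [0, 0, 130], "rotation": [0, 0, 0.03]},
  {"fingers": -0.2, "offset": [-8, 15, 130], "rotation": [0, 0, 0.12]},
  {"fingers": -0.2, "offset": [-18, 38, 130], "rotation": [0, 0, 0.24]},
  {"fingers": -0.2, "offset": [-30, 63, 130], "rotation": [0, 0, 0.36]},
  {"fingers": -0.2, "offset": [-42, 88, 130], "rotation": [0, 0, 0.48]},
  {"fingers": -0.2, "offset": [-54, 113, 130], "rotation": [0, 0, 0.6]},
  {"fingers": -0.2, "offset": [-66, 138, 130], "rotation": [0, 0, 0.72]},
  {"fingers": -0.2, "offset": [-78, 163, 130], "rotation": [0, 0, 0.84]},
  {"fingers": -0.2, "offset": [-90, 188, 130], "rotation": [0, 0, 0.96]},
  {"fingers": -0.2, "offset": [-100, 210, 130], "rotation": [0, 0, 1.08]},
  {"fingers": -0.2, "offset": [-108, 225, 130], "rotation": [0, 0, 1.2]},
  {"fingers": -0.2, "offset": [-112, 234, 130], "rotation": [0, 0, 1.32]},
  {"fingers": -0.2, "offset": [-114, 238, 130], "rotation": [0, 0, 1.44]},
  {"fingers": -0.2, "offset": [-114, 238, 130], "rotation": [0, 0, 1.506]},
  {"fingers": -0.2, "offset": [-114, 238, 130], "rotation": [0, 0, 1.506]},
  {"fingers": -0.2, "offset": [-114, 238, 130], "rotation": [0, 0, 1.506]},
])

```text
time_s: 13.72
tool_pos: [0.4911, 0.3247, 0.205]
orientation: [0.694, 0.72, -0.001, -0.0]
contact_force: [0.6, 0.3, -2.2]
gripper_width: 0.0552
```

Emit:
arm_command([
  {"fingers": -0.2, "offset": [0, 0, -25], "rotation": [0, 0, 0]},
  {"fingers": -0.2, "offset": [0, 0, -55], "rotation": [0, 0, 0]},
  {"fingers": -0.2, "offset": [0, 0, -85], "rotation": [0, 0, 0]},
  {"fingers": -0.2, "offset": [0, 0, -105], "rotation": [0, 0, 0]},
  {"fingers": -0.2, "offset": [0, 0, -118], "rotation": [0, 0, 0]},
  {"fingers": -0.2, "offset": [0, 0, -124], "rotation": [0, 0, 0]},
  {"fingers": -0.2, "offset": [0, 0, -128], "rotation": [0, 0, 0]},
  {"fingers": -0.2, "offset": [0, 0, -130], "rotation": [0, 0, 0]},
  {"fingers": -0.2, "offset": [0, 0, -130], "rotation": [0, 0, 0]},
])

```text
time_s: 14.47
tool_pos: [0.4915, 0.3258, 0.0767]
orientation: [0.693, 0.721, 0.001, 0.0]
contact_force: [-0.4, 0.5, -2.1]
gripper_width: 0.0551
```

```bash
python3 st.py
```

```text
14.4667 [0.4915 0.3258 0.0767] 92.22377356825308 0.055065848352527355 [-0.4299  0.5429 -2.1499] [-0.2699  1.0105 -0.7187  1.7836  0.9687  0.7432  0.0859]
```

Emit:
arm_command([
  {"fingers": -0.2, "offset": [0, 0, -1], "rotation": [0, 0, 0]},
  {"fingers": -0.2, "offset": [0, 0, -1], "rotation": [0, 0, 0]},
  {"fingers": 0.7, "offset": [0, 0, -1], "rotation": [0, 0, 0]},
  {"fingers": 1, "offset": [0, 0, -1], "rotation": [0, 0, 0]},
  {"fingers": 1, "offset": [0, 0, -1], "rotation": [0, 0, 0]},
  {"fingers": 1, "offset": [0, 0, -1], "rotation": [0, 0, 0]},
  {"fingers": 1, "offset": [0, 0, -1], "rotation": [0, 0, 0]},
  {"fingers": 1, "offset": [0, 0, -1], "rotation": [0, 0, 0]},
  {"fingers": 1, "offset": [0, 0, 15], "rotation": [0, 0, 0]},
  {"fingers": 1, "offset": [0, 0, 45], "rotation": [0, 0, 0]},
  {"fingers": 1, "offset": [0, 0, 80], "rotation": [0, 0, 0]},
  {"fingers": 1, "offset": [0, 0, 110], "rotation": [0, 0, 0]},
  {"fingers": 1, "offset": [0, 0, 130], "rotation": [0, 0, 0]},
])

```text
time_s: 15.55
tool_pos: [0.4913, 0.3263, 0.2087]
orientation: [0.693, 0.721, 0.002, -0.0]
contact_force: [-0.0, 1.2, -0.2]
gripper_width: 0.0881
```

Emit:
arm_command([
  {"fingers": 1, "offset": [12, -34, 0], "rotation": [0, 0, -0.12]},
  {"fingers": 1, "offset": [24, -68, 0], "rotation": [0, 0, -0.24]},
  {"fingers": 1, "offset": [36, -102, 0], "rotation": [0, 0, -0.36]},
  {"fingers": 1, "offset": [48, -136, 0], "rotation": [0, 0, -0.48]},
  {"fingers": 1, "offset": [60, -170, 0], "rotation": [0, 0, -0.6]},
  {"fingers": 1, "offset": [72, -204, 0], "rotation": [0, 0, -0.72]},
  {"fingers": 1, "offset": [84, -238, 0], "rotation": [0, 0, -0.84]},
  {"fingers": 1, "offset": [96, -272, 0], "rotation": [0, 0, -0.96]},
  {"fingers": 1, "offset": [108, -306, 0], "rotation": [0, 0, -1.08]},
  {"fingers": 1, "offset": [118, -335, 0], "rotation": [0, 0, -1.2]},
  {"fingers": 1, "offset": [124, -352, 0], "rotation": [0, 0, -1.32]},
  {"fingers": 1, "offset": [126, -360, 0], "rotation": [0, 0, -1.44]},
  {"fingers": 1, "offset": [126, -360, 0], "rotation": [0, 0, -1.506]},
  {"fingers": 1, "offset": [126, -360, 0], "rotation": [0, 0, -1.506]},
  {"fingers": 1, "offset": [126, -360, 0], "rotation": [0, 0, -1.506]},
])

```text
time_s: 16.8
tool_pos: [0.6169, -0.0343, 0.2057]
orientation: [0.999, 0.053, -0.0, -0.0]
contact_force: [-0.6, -0.3, 0.6]
gripper_width: 0.0882
```

```bash
python3 st.py
```

```text
16.8 [ 0.6169 -0.0343  0.2057] 6.116354016629005 0.08818037713405293 [-0.6272 -0.2511  0.5554] [ 0.2627  0.7884 -0.5152  1.6347  0.484   0.8488 -0.3447]
```

Emit:
arm_command([
  {"fingers": 1, "offset": [1, 0, -30], "rotation": [0, 0, 0]},
  {"fingers": 1, "offset": [1, 0, -60], "rotation": [0, 0, 0]},
  {"fingers": 1, "offset": [1, 0, -80], "rotation": [0, 0, 0]},
  {"fingers": 1, "offset": [1, 0, -100], "rotation": [0, 0, 0]},
  {"fingers": 1, "offset": [1, 0, -118], "rotation": [0, 0, 0]},
  {"fingers": 1, "offset": [1, 0, -129], "rotation": [0, 0, 0]},
  {"fingers": 1, "offset": [1, 0, -129], "rotation": [0, 0, 0]},
  {"fingers": 1, "offset": [1, 0, -129], "rotation": [0, 0, 0]},
  {"fingers": -0.2, "offset": [1, 0, -129], "rotation": [0, 0, 0]},
  {"fingers": -0.2, "offset": [1, 0, -129], "rotation": [0, 0, 0]},
  {"fingers": -0.2, "offset": [1, 0, -129], "rotation": [0, 0, 0]},
  {"fingers": -0.2, "offset": [1, 0, -129], "rotation": [0, 0, 0]},
  {"fingers": -0.2, "offset": [1, 0, -129], "rotation": [0, 0, 0]},
  {"fingers": -0.2, "offset": [1, 0, -129], "rotation": [0, 0, 0]},
  {"fingers": -0.2, "offset": [1, 0, -129], "rotation": [0, 0, 0]},
  {"fingers": -0.2, "offset": [1, 0, -129], "rotation": [0, 0, 0]},
])

```text
time_s: 18.13
tool_pos: [0.6176, -0.0349, 0.0772]
orientation: [0.999, 0.052, -0.0, 0.0]
contact_force: [-3.5, -0.2, 6.2]
gripper_width: 0.0554
```

```bash
python3 st.py
```

```text
18.1333 [ 0.6176 -0.0349  0.0772] 5.958381498821596 0.05544880712649313 [-3.5062 -0.2105  6.2112] [ 0.2052  0.961  -0.4078  1.6988  0.6035  0.6112 -0.4475]
```

Emit:
arm_command([
  {"fingers": -0.2, "offset": [0, 0, 20], "rotation": [0, 0, 0]},
  {"fingers": -0.2, "offset": [0, 0, 50], "rotation": [0, 0, 0]},
  {"fingers": -0.2, "offset": [0, 0, 85], "rotation": [0, 0, 0]},
  {"fingers": -0.2, "offset": [0, 0, 115], "rotation": [0, 0, 0]},
  {"fingers": -0.2, "offset": [-4, 7, 130], "rotation": [0, 0, 0.03]},
  {"fingers": -0.2, "offset": [-14, 25, 130], "rotation": [0, 0, 0.12]},
  {"fingers": -0.2, "offset": [-32, 57, 130], "rotation": [0, 0, 0.24]},
  {"fingers": -0.2, "offset": [-50, 89, 130], "rotation": [0, 0, 0.36]},
  {"fingers": -0.2, "offset": [-68, 121, 130], "rotation": [0, 0, 0.48]},
  {"fingers": -0.2, "offset": [-86, 153, 130], "rotation": [0, 0, 0.6]},
  {"fingers": -0.2, "offset": [-104, 185, 130], "rotation": [0, 0, 0.72]},
  {"fingers": -0.2, "offset": [-122, 217, 130], "rotation": [0, 0, 0.84]},
  {"fingers": -0.2, "offset": [-140, 249, 130], "rotation": [0, 0, 0.96]},
  {"fingers": -0.2, "offset": [-158, 281, 130], "rotation": [0, 0, 1.08]},
  {"fingers": -0.2, "offset": [-176, 313, 130], "rotation": [0, 0, 1.2]},
  {"fingers": -0.2, "offset": [-190, 337, 130], "rotation": [0, 0, 1.32]},
  {"fingers": -0.2, "offset": [-198, 350, 130], "rotation": [0, 0, 1.44]},
  {"fingers": -0.2, "offset": [-202, 357, 130], "rotation": [0, 0, 1.506]},
  {"fingers": -0.2, "offset": [-202, 357, 130], "rotation": [0, 0, 1.506]},
  {"fingers": -0.2, "offset": [-202, 357, 130], "rotation": [0, 0, 1.506]},
])

```text
time_s: 19.8
tool_pos: [0.4154, 0.322, 0.2059]
orientation: [0.693, 0.721, -0.001, -0.0]
contact_force: [1.1, -0.2, -4.6]
gripper_width: 0.0551
```

Emit:
arm_command([
  {"fingers": -0.2, "offset": [0, 0, -25], "rotation": [0, 0, 0]},
  {"fingers": -0.2, "offset": [0, 0, -55], "rotation": [0, 0, 0]},
  {"fingers": -0.2, "offset": [0, 0, -85], "rotation": [0, 0, 0]},
  {"fingers": -0.2, "offset": [0, 0, -105], "rotation": [0, 0, 0]},
  {"fingers": -0.2, "offset": [0, 0, -118], "rotation": [0, 0, 0]},
  {"fingers": -0.2, "offset": [0, 0, -124], "rotation": [0, 0, 0]},
  {"fingers": -0.2, "offset": [0, 0, -128], "rotation": [0, 0, 0]},
  {"fingers": -0.2, "offset": [0, 0, -130], "rotation": [0, 0, 0]},
  {"fingers": -0.2, "offset": [0, 0, -130], "rotation": [0, 0, 0]},
])

```text
time_s: 20.55
tool_pos: [0.4165, 0.322, 0.0774]
orientation: [0.694, 0.72, 0.0, 0.0]
contact_force: [0.1, 0.6, -3.8]
gripper_width: 0.0555
```

```bash
python3 st.py
```

```text
20.55 [0.4165 0.322  0.0774] 92.1772111627401 0.05546038409804068 [ 0.1486  0.5604 -3.8002] [-0.358   0.9516 -0.6659  1.9764  1.0637  0.614  -0.1503]
```

Emit:
arm_command([
  {"fingers": -0.2, "offset": [0, 0, -1.5], "rotation": [0, 0, 0]},
  {"fingers": -0.2, "offset": [0, 0, -1.5], "rotation": [0, 0, 0]},
  {"fingers": 0.7, "offset": [0, 0, -1.5], "rotation": [0, 0, 0]},
  {"fingers": 1, "offset": [0, 0, -1.5], "rotation": [0, 0, 0]},
  {"fingers": 1, "offset": [0, 0, -1.5], "rotation": [0, 0, 0]},
  {"fingers": 1, "offset": [0, 0, -1.5], "rotation": [0, 0, 0]},
  {"fingers": 1, "offset": [0, 0, -1.5], "rotation": [0, 0, 0]},
  {"fingers": 1, "offset": [0, 0, -1.5], "rotation": [0, 0, 0]},
  {"fingers": 1, "offset": [0, 0, 15], "rotation": [0, 0, 0]},
  {"fingers": 1, "offset": [0, 0, 45], "rotation": [0, 0, 0]},
  {"fingers": 1, "offset": [0, 0, 80], "rotation": [0, 0, 0]},
  {"fingers": 1, "offset": [0, 0, 110], "rotation": [0, 0, 0]},
  {"fingers": 1, "offset": [0, 0, 130], "rotation": [0, 0, 0]},
])

```text
time_s: 21.63
tool_pos: [0.4162, 0.3232, 0.2094]
orientation: [0.693, 0.721, 0.001, -0.0]
contact_force: [0.3, -0.5, -0.5]
gripper_width: 0.0882
```

Emit:
arm_command([
  {"fingers": 1, "offset": [19, -28, 0], "rotation": [0, 0, -0.12]},
  {"fingers": 1, "offset": [38, -57, 0], "rotation": [0, 0, -0.24]},
  {"fingers": 1, "offset": [57, -85, 0], "rotation": [0, 0, -0.36]},
  {"fingers": 1, "offset": [76, -114, 0], "rotation": [0, 0, -0.48]},
  {"fingers": 1, "offset": [95, -142, 0], "rotation": [0, 0, -0.6]},
  {"fingers": 1, "offset": [114, -171, 0], "rotation": [0, 0, -0.72]},
  {"fingers": 1, "offset": [133, -199, 0], "rotation": [0, 0, -0.84]},
  {"fingers": 1, "offset": [152, -228, 0], "rotation": [0, 0, -0.96]},
  {"fingers": 1, "offset": [171, -256, 0], "rotation": [0, 0, -1.08]},
  {"fingers": 1, "offset": [185, -277, 0], "rotation": [0, 0, -1.2]},
  {"fingers": 1, "offset": [193, -288, 0], "rotation": [0, 0, -1.32]},
  {"fingers": 1, "offset": [196, -294, 0], "rotation": [0, 0, -1.44]},
  {"fingers": 1, "offset": [196, -294, 0], "rotation": [0, 0, -1.506]},
  {"fingers": 1, "offset": [196, -294, 0], "rotation": [0, 0, -1.506]},
  {"fingers": 1, "offset": [196, -294, 0], "rotation": [0, 0, -1.506]},
])

```text
time_s: 22.88
tool_pos: [0.6117, 0.0286, 0.2066]
orientation: [0.999, 0.053, -0.0, -0.0]
contact_force: [0.2, 0.5, 0.4]
gripper_width: 0.0882
```

```bash
python3 st.py;python3 - <<'E'
from h import *
a=capture("top");b=capture("scene")
cv2.imwrite("pics/c4.png",np.hstack([cv2.resize(a[130:310,90:330],(400,300)),cv2.resize(b[130:310,190:430],(400,300))]))
for t in("red","blue","green"):
    for d in landmark_of(t+"_can_center","scene"):print(t,round(d["p"],2),px2w("scene",d["point"][::-1],.0515)[0])
for d in landmark_of("yellow_tin_center","scene"):print("y",round(d["p"],2),px2w("scene",d["point"][::-1],.027)[0])
E
```

```text
22.8833 [0.6117 0.0286 0.2066] 6.110714037093644 0.08821580588917118 [0.157  0.4781 0.4312] [ 0.1563  0.7789 -0.5045  1.6511  0.4748  0.8368 -0.4432]
red 0.86 [0.55512386 0.34304328 0.0515    ]
red 0.65 [ 0.63772705 -0.00312563  0.0515    ]
blue 0.82 [0.50930485 0.32200455 0.0515    ]
green 0.94 [0.41232516 0.33268082 0.0515    ]
green 0.84 [ 0.56301034 -0.20610732  0.0515    ]
green 0.66 [ 0.36620739 -0.19986715  0.0515    ]
green 0.64 [ 0.67070234 -0.21413858  0.0515    ]
```

View pics/c4.png

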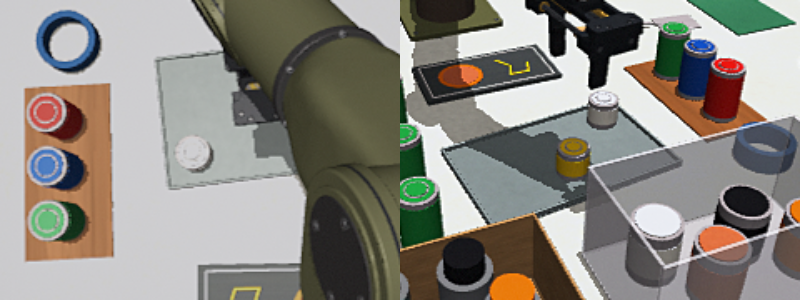

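All three cans stand in a row on the hardboard, and the yellow tin stands alone in the tray with the white tin undisturbed. Now the yellow tin.

Emit:
arm_command([
  {"fingers": 1, "offset": [1, 1, -35], "rotation": [0, 0, 0]},
  {"fingers": 1, "offset": [1, 1, -70], "rotation": [0, 0, 0]},
  {"fingers": 1, "offset": [1, 1, -100], "rotation": [0, 0, 0]},
  {"fingers": 1, "offset": [1, 1, -125], "rotation": [0, 0, 0]},
  {"fingers": 1, "offset": [1, 1, -145], "rotation": [0, 0, 0]},
  {"fingers": 1, "offset": [1, 1, -160], "rotation": [0, 0, 0]},
  {"fingers": 1, "offset": [1, 1, -167], "rotation": [0, 0, 0]},
  {"fingers": 1, "offset": [1, 1, -167], "rotation": [0, 0, 0]},
  {"fingers": 1, "offset": [1, 1, -167], "rotation": [0, 0, 0]},
  {"fingers": -0.3, "offset": [1, 1, -167], "rotation": [0, 0, 0]},
  {"fingers": -0.3, "offset": [1, 1, -167], "rotation": [0, 0, 0]},
  {"fingers": -0.3, "offset": [1, 1, -167], "rotation": [0, 0, 0]},
  {"fingers": -0.3, "offset": [1, 1, -167], "rotation": [0, 0, 0]},
  {"fingers": -0.3, "offset": [1, 1, -167], "rotation": [0, 0, 0]},
  {"fingers": -0.3, "offset": [1, 1, -167], "rotation": [0, 0, 0]},
  {"fingers": -0.3, "offset": [1, 1, -167], "rotation": [0, 0, 0]},
  {"fingers": -0.3, "offset": [1, 1, -167], "rotation": [0, 0, 0]},
], newtons=25)

```text
time_s: 24.6
tool_pos: [0.6132, 0.0292, 0.04]
orientation: [0.999, 0.052, 0.0, 0.0]
contact_force: [0.7, -0.3, 2.8]
gripper_width: 0.0495
```

```bash
python3 st.py
```

```text
24.6 [0.6132 0.0292 0.04  ] 5.956676274532353 0.04946292453901162 [ 0.7038 -0.2982  2.8367] [ 0.0751  1.0099 -0.3577  1.719   0.6278  0.5293 -0.5768]
```

Emit:
arm_command([
  {"fingers": -0.3, "offset": [0, 0, 20], "rotation": [0, 0, 0]},
  {"fingers": -0.3, "offset": [0, 0, 55], "rotation": [0, 0, 0]},
  {"fingers": -0.3, "offset": [0, 0, 90], "rotation": [0, 0, 0]},
  {"fingers": -0.3, "offset": [0, 0, 125], "rotation": [0, 0, 0]},
  {"fingers": -0.3, "offset": [-3, -9, 155], "rotation": [0, 0, -0.05]},
  {"fingers": -0.3, "offset": [-11, -30, 175], "rotation": [0, 0, -0.15]},
  {"fingers": -0.3, "offset": [-22, -60, 180], "rotation": [0, 0, -0.25]},
  {"fingers": -0.3, "offset": [-34, -92, 180], "rotation": [0, 0, -0.35]},
  {"fingers": -0.3, "offset": [-46, -124, 180], "rotation": [0, 0, -0.46]},
  {"fingers": -0.3, "offset": [-58, -156, 180], "rotation": [0, 0, -0.57]},
  {"fingers": -0.3, "offset": [-70, -188, 180], "rotation": [0, 0, -0.68]},
  {"fingers": -0.3, "offset": [-82, -220, 180], "rotation": [0, 0, -0.79]},
  {"fingers": -0.3, "offset": [-94, -252, 180], "rotation": [0, 0, -0.9]},
  {"fingers": -0.3, "offset": [-106, -284, 180], "rotation": [0, 0, -1.01]},
  {"fingers": -0.3, "offset": [-117, -314, 180], "rotation": [0, 0, -1.1]},
  {"fingers": -0.3, "offset": [-125, -335, 180], "rotation": [0, 0, -1.18]},
  {"fingers": -0.3, "offset": [-128, -343, 180], "rotation": [0, 0, -1.24]},
  {"fingers": -0.3, "offset": [-128, -343, 180], "rotation": [0, 0, -1.24]},
  {"fingers": -0.3, "offset": [-128, -343, 180], "rotation": [0, 0, -1.24]},
])

```text
time_s: 26.18
tool_pos: [0.4848, -0.3133, 0.2194]
orientation: [0.843, -0.537, -0.0, -0.0]
contact_force: [1.1, 0.5, -1.3]
gripper_width: 0.0493
```

Emit:
arm_command([
  {"fingers": -0.3, "offset": [0, 0, -30], "rotation": [0, 0, 0]},
  {"fingers": -0.3, "offset": [0, 0, -60], "rotation": [0, 0, 0]},
  {"fingers": -0.3, "offset": [0, 0, -90], "rotation": [0, 0, 0]},
  {"fingers": -0.3, "offset": [0, 0, -115], "rotation": [0, 0, 0]},
  {"fingers": -0.3, "offset": [0, 0, -140], "rotation": [0, 0, 0]},
  {"fingers": -0.3, "offset": [0, 0, -140], "rotation": [0, 0, 0]},
  {"fingers": -0.3, "offset": [0, 0, -140], "rotation": [0, 0, 0]},
])

```text
time_s: 26.77
tool_pos: [0.4852, -0.3115, 0.079]
orientation: [0.844, -0.536, -0.001, -0.001]
contact_force: [-0.6, -0.5, -0.3]
gripper_width: 0.0495
```

```bash
python3 st.py;python3 - <<'E'
from h import *
a=capture("top");b=capture("scene")
cv2.imwrite("pics/c5.png",np.hstack([cv2.resize(a[120:300,310:510],(400,360)),cv2.resize(b[170:300,90:250],(400,325))[:,:] if 0 else cv2.resize(b[150:294,90:250],(400,360))]))
print(rect("top","coaster",.006))
E
```

```text
26.7667 [ 0.4852 -0.3115  0.079 ] -64.88585120473763 0.04948879277346826 [-0.6092 -0.5108 -0.3275] [ 0.5759  0.8998 -0.1459  1.8368  0.2749  0.4274 -0.8993]
((577.1018676757812, 26.399581909179688), (204.12425231933594, 321.9513244628906), 5.93452787399292)
```

View pics/c5.png

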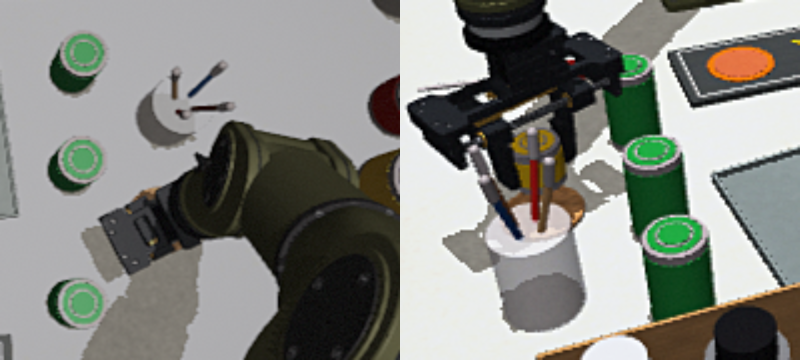

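The tin hangs over the coaster and the gripper body is clear of the brushes and the green look-alikes. Lower and release.

Emit:
arm_command([
  {"fingers": -0.3, "offset": [0, -1, -12], "rotation": [0, 0, 0]},
  {"fingers": -0.3, "offset": [0, -1, -22], "rotation": [0, 0, 0]},
  {"fingers": -0.3, "offset": [0, -1, -30], "rotation": [0, 0, 0]},
  {"fingers": -0.3, "offset": [0, -1, -34], "rotation": [0, 0, 0]},
  {"fingers": -0.3, "offset": [0, -1, -36], "rotation": [0, 0, 0]},
  {"fingers": -0.3, "offset": [0, -1, -37], "rotation": [0, 0, 0]},
  {"fingers": -0.3, "offset": [0, -1, -37], "rotation": [0, 0, 0]},
  {"fingers": -0.3, "offset": [0, -1, -37], "rotation": [0, 0, 0]},
])

```text
time_s: 27.58
tool_pos: [0.4852, -0.3148, 0.0429]
orientation: [0.843, -0.538, 0.0, 0.0]
contact_force: [0.1, 0.5, -0.9]
gripper_width: 0.0496
```

```bash
python3 st.py
```

```text
27.5833 [ 0.4852 -0.3148  0.0429] -65.08702172120523 0.04963077026681572 [ 0.1324  0.4756 -0.8929] [ 0.5663  0.9613 -0.122   1.8381  0.2882  0.3588 -0.9105]
```

Emit:
arm_command([
  {"fingers": -0.3, "offset": [0, 0, -1], "rotation": [0, 0, 0]},
  {"fingers": -0.3, "offset": [0, 0, -1], "rotation": [0, 0, 0]},
  {"fingers": 0.3, "offset": [0, 0, -1], "rotation": [0, 0, 0]},
  {"fingers": 0.8, "offset": [0, 0, -1], "rotation": [0, 0, 0]},
  {"fingers": 0.8, "offset": [0, 0, -1], "rotation": [0, 0, 0]},
  {"fingers": 0.8, "offset": [0, 0, -1], "rotation": [0, 0, 0]},
  {"fingers": 0.8, "offset": [0, 0, -1], "rotation": [0, 0, 0]},
  {"fingers": 0.8, "offset": [0, 0, -1], "rotation": [0, 0, 0]},
  {"fingers": 0.8, "offset": [0, 0, 15], "rotation": [0, 0, 0]},
  {"fingers": 0.8, "offset": [0, 0, 45], "rotation": [0, 0, 0]},
  {"fingers": 1, "offset": [0, 0, 80], "rotation": [0, 0, 0]},
  {"fingers": 1, "offset": [0, 0, 115], "rotation": [0, 0, 0]},
  {"fingers": 1, "offset": [0, 0, 150], "rotation": [0, 0, 0]},
  {"fingers": 1, "offset": [0, 0, 175], "rotation": [0, 0, 0]},
  {"fingers": 1, "offset": [0, 0, 190], "rotation": [0, 0, 0]},
])

```text
time_s: 28.83
tool_pos: [0.4861, -0.3153, 0.2362]
orientation: [0.843, -0.538, 0.002, -0.0]
contact_force: [0.7, 0.2, -0.5]
gripper_width: 0.0885
```

Emit:
arm_command([
  {"fingers": 1, "offset": [-3, 30, 0], "rotation": [0, 0, 0.12]},
  {"fingers": 1, "offset": [-7, 65, 0], "rotation": [0, 0, 0.24]},
  {"fingers": 1, "offset": [-11, 100, 0], "rotation": [0, 0, 0.36]},
  {"fingers": 1, "offset": [-15, 135, 0], "rotation": [0, 0, 0.48]},
  {"fingers": 1, "offset": [-18, 170, 0], "rotation": [0, 0, 0.6]},
  {"fingers": 1, "offset": [-22, 205, 0], "rotation": [0, 0, 0.72]},
  {"fingers": 1, "offset": [-26, 240, 0], "rotation": [0, 0, 0.84]},
  {"fingers": 1, "offset": [-30, 275, 0], "rotation": [0, 0, 0.96]},
  {"fingers": 1, "offset": [-33, 310, 0], "rotation": [0, 0, 1.08]},
  {"fingers": 1, "offset": [-37, 345, 0], "rotation": [0, 0, 1.2]},
  {"fingers": 1, "offset": [-41, 380, 0], "rotation": [0, 0, 1.32]},
  {"fingers": 1, "offset": [-45, 415, 0], "rotation": [0, 0, 1.44]},
  {"fingers": 1, "offset": [-48, 450, 0], "rotation": [0, 0, 1.56]},
  {"fingers": 1, "offset": [-52, 485, 0], "rotation": [0, 0, 1.68]},
  {"fingers": 1, "offset": [-56, 520, 0], "rotation": [0, 0, 1.8]},
  {"fingers": 1, "offset": [-60, 555, 0], "rotation": [0, 0, 1.92]},
  {"fingers": 1, "offset": [-64, 590, 0], "rotation": [0, 0, 2.04]},
  {"fingers": 1, "offset": [-68, 620, 0], "rotation": [0, 0, 2.16]},
  {"fingers": 1, "offset": [-69, 637, 0], "rotation": [0, 0, 2.28]},
  {"fingers": 1, "offset": [-69, 637, 0], "rotation": [0, 0, 2.4]},
])

```text
time_s: 30.5
tool_pos: [0.4147, 0.3276, 0.2335]
orientation: [0.804, 0.595, 0.002, -0.002]
contact_force: [-0.5, 0.2, -0.6]
gripper_width: 0.0884
```

Emit:
arm_command([
  {"fingers": 1, "offset": [0, 0, -20], "rotation": [0, 0, 0.12]},
  {"fingers": 1, "offset": [0, 0, -26], "rotation": [0, 0, 0.24]},
  {"fingers": 1, "offset": [0, 0, -26], "rotation": [0, 0, 0.34]},
  {"fingers": 1, "offset": [0, 0, -26], "rotation": [0, 0, 0.34]},
  {"fingers": 1, "offset": [0, 0, -26], "rotation": [0, 0, 0.34]},
])

```text
time_s: 30.92
tool_pos: [0.4161, 0.3221, 0.2066]
orientation: [0.696, 0.718, -0.0, -0.0]
contact_force: [0.2, 0.8, -0.3]
gripper_width: 0.0883
```

```bash
python3 st.py;python3 - <<'E'
from h import *
a=capture("top")
cv2.imwrite("pics/c6.png",cv2.resize(a[130:290,180:420],None,fx=3,fy=3))
hsv=cv2.cvtColor(a,cv2.COLOR_BGR2HSV).astype(int)
yy,xx=np.mgrid[:384,:512]
m=(abs(hsv[...,0]-27)<6)&(hsv[...,1]>70)&(hsv[...,2]>110)&(np.hypot(xx-390,yy-228)<22)
p=[xx[m].mean(),yy[m].mean()];print(m.sum(),p,px2w("top",p,.052))
E
```

```text
30.9167 [0.4161 0.3221 0.2066] 91.72882272023459 0.08829018790625902 [ 0.203   0.782  -0.2565] [-0.2396  0.777  -0.8747  1.9013  0.7938  0.8543  0.066 ]
189 [np.float64(393.3968253968254), np.float64(228.16931216931218)] [[ 0.48618555 -0.31411936  0.052     ]]
```

View pics/c6.png

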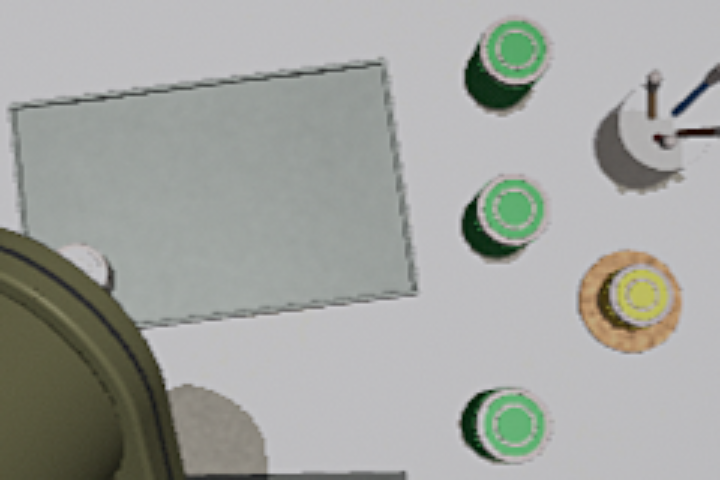

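The yellow tin sits at (486,-314) mm, about 1 mm from the coaster centre. Now return green.

Emit:
arm_command([
  {"fingers": 1, "offset": [0, 0, -30], "rotation": [0, 0, 0]},
  {"fingers": 1, "offset": [0, 0, -60], "rotation": [0, 0, 0]},
  {"fingers": 1, "offset": [0, 0, -80], "rotation": [0, 0, 0]},
  {"fingers": 1, "offset": [0, 0, -100], "rotation": [0, 0, 0]},
  {"fingers": 1, "offset": [0, 0, -118], "rotation": [0, 0, 0]},
  {"fingers": 1, "offset": [0, 0, -129], "rotation": [0, 0, 0]},
  {"fingers": 1, "offset": [0, 0, -130], "rotation": [0, 0, 0]},
  {"fingers": 1, "offset": [0, 0, -130], "rotation": [0, 0, 0]},
  {"fingers": -0.2, "offset": [0, 0, -130], "rotation": [0, 0, 0]},
  {"fingers": -0.2, "offset": [0, 0, -130], "rotation": [0, 0, 0]},
  {"fingers": -0.2, "offset": [0, 0, -130], "rotation": [0, 0, 0]},
  {"fingers": -0.2, "offset": [0, 0, -130], "rotation": [0, 0, 0]},
  {"fingers": -0.2, "offset": [0, 0, -130], "rotation": [0, 0, 0]},
  {"fingers": -0.2, "offset": [0, 0, -130], "rotation": [0, 0, 0]},
  {"fingers": -0.2, "offset": [0, 0, -130], "rotation": [0, 0, 0]},
  {"fingers": -0.2, "offset": [0, 0, -130], "rotation": [0, 0, 0]},
], newtons=30)

```text
time_s: 32.3
tool_pos: [0.4162, 0.3224, 0.0771]
orientation: [0.695, 0.719, 0.0, 0.0]
contact_force: [-0.9, -0.4, 4.9]
gripper_width: 0.0551
```

```bash
python3 st.py
```

```text
32.3 [0.4162 0.3224 0.0771] 91.89468210709741 0.05508027032179283 [-0.8566 -0.3519  4.8909] [-0.3503  0.9568 -0.6815  1.9757  1.0747  0.6258 -0.1653]
```

Emit:
arm_command([
  {"fingers": -0.2, "offset": [0, 0, 20], "rotation": [0, 0, 0]},
  {"fingers": -0.2, "offset": [0, 0, 50], "rotation": [0, 0, 0]},
  {"fingers": -0.2, "offset": [0, 0, 85], "rotation": [0, 0, 0]},
  {"fingers": -0.2, "offset": [0, 0, 115], "rotation": [0, 0, 0]},
  {"fingers": -0.2, "offset": [4, -7, 130], "rotation": [0, 0, -0.03]},
  {"fingers": -0.2, "offset": [14, -25, 130], "rotation": [0, 0, -0.12]},
  {"fingers": -0.2, "offset": [32, -57, 130], "rotation": [0, 0, -0.24]},
  {"fingers": -0.2, "offset": [50, -89, 130], "rotation": [0, 0, -0.36]},
  {"fingers": -0.2, "offset": [68, -121, 130], "rotation": [0, 0, -0.48]},
  {"fingers": -0.2, "offset": [86, -153, 130], "rotation": [0, 0, -0.6]},
  {"fingers": -0.2, "offset": [104, -185, 130], "rotation": [0, 0, -0.72]},
  {"fingers": -0.2, "offset": [122, -217, 130], "rotation": [0, 0, -0.84]},
  {"fingers": -0.2, "offset": [140, -249, 130], "rotation": [0, 0, -0.96]},
  {"fingers": -0.2, "offset": [158, -281, 130], "rotation": [0, 0, -1.08]},
  {"fingers": -0.2, "offset": [176, -313, 130], "rotation": [0, 0, -1.2]},
  {"fingers": -0.2, "offset": [190, -337, 130], "rotation": [0, 0, -1.32]},
  {"fingers": -0.2, "offset": [197, -350, 130], "rotation": [0, 0, -1.44]},
  {"fingers": -0.2, "offset": [201, -357, 130], "rotation": [0, 0, -1.5]},
  {"fingers": -0.2, "offset": [201, -357, 130], "rotation": [0, 0, -1.5]},
  {"fingers": -0.2, "offset": [201, -357, 130], "rotation": [0, 0, -1.5]},
])

```text
time_s: 33.97
tool_pos: [0.6161, -0.0347, 0.2057]
orientation: [0.999, 0.053, -0.001, -0.0]
contact_force: [0.6, 0.7, -4.4]
gripper_width: 0.055
```

Emit:
arm_command([
  {"fingers": -0.2, "offset": [0, 0, -25], "rotation": [0, 0, 0]},
  {"fingers": -0.2, "offset": [0, 0, -55], "rotation": [0, 0, 0]},
  {"fingers": -0.2, "offset": [0, 0, -85], "rotation": [0, 0, 0]},
  {"fingers": -0.2, "offset": [0, 0, -105], "rotation": [0, 0, 0]},
  {"fingers": -0.2, "offset": [0, 0, -118], "rotation": [0, 0, 0]},
  {"fingers": -0.2, "offset": [0, 0, -124], "rotation": [0, 0, 0]},
  {"fingers": -0.2, "offset": [0, 0, -128], "rotation": [0, 0, 0]},
  {"fingers": -0.2, "offset": [0, 0, -130], "rotation": [0, 0, 0]},
  {"fingers": -0.2, "offset": [0, 0, -130], "rotation": [0, 0, 0]},
])

```text
time_s: 34.72
tool_pos: [0.6177, -0.0341, 0.0777]
orientation: [0.999, 0.052, 0.001, -0.0]
contact_force: [0.8, -0.0, -3.0]
gripper_width: 0.0554
```

```bash
python3 st.py
```

```text
34.7167 [ 0.6177 -0.0341  0.0777] 5.999860206554253 0.055433245095734704 [ 0.8149 -0.0332 -2.993 ] [ 0.2108  0.9615 -0.4194  1.7005  0.6179  0.6134 -0.4602]
```

Emit:
arm_command([
  {"fingers": -0.2, "offset": [0, 0, -1.5], "rotation": [0, 0, 0]},
  {"fingers": -0.2, "offset": [0, 0, -1.5], "rotation": [0, 0, 0]},
  {"fingers": 0.7, "offset": [0, 0, -1.5], "rotation": [0, 0, 0]},
  {"fingers": 1, "offset": [0, 0, -1.5], "rotation": [0, 0, 0]},
  {"fingers": 1, "offset": [0, 0, -1.5], "rotation": [0, 0, 0]},
  {"fingers": 1, "offset": [0, 0, -1.5], "rotation": [0, 0, 0]},
  {"fingers": 1, "offset": [0, 0, -1.5], "rotation": [0, 0, 0]},
  {"fingers": 1, "offset": [0, 0, -1.5], "rotation": [0, 0, 0]},
  {"fingers": 1, "offset": [0, 0, 15], "rotation": [0, 0, 0]},
  {"fingers": 1, "offset": [0, 0, 45], "rotation": [0, 0, 0]},
  {"fingers": 1, "offset": [0, 0, 80], "rotation": [0, 0, 0]},
  {"fingers": 1, "offset": [0, 0, 110], "rotation": [0, 0, 0]},
  {"fingers": 1, "offset": [0, 0, 129], "rotation": [0, 0, 0]},
])

```text
time_s: 35.8
tool_pos: [0.6182, -0.0344, 0.2089]
orientation: [0.999, 0.052, 0.002, -0.0]
contact_force: [-0.7, 1.1, -0.2]
gripper_width: 0.0885
```

Emit:
arm_command([
  {"fingers": 1, "offset": [-12, 34, 0], "rotation": [0, 0, 0.12]},
  {"fingers": 1, "offset": [-24, 68, 0], "rotation": [0, 0, 0.24]},
  {"fingers": 1, "offset": [-36, 102, 0], "rotation": [0, 0, 0.36]},
  {"fingers": 1, "offset": [-48, 136, 0], "rotation": [0, 0, 0.48]},
  {"fingers": 1, "offset": [-60, 170, 0], "rotation": [0, 0, 0.6]},
  {"fingers": 1, "offset": [-72, 204, 0], "rotation": [0, 0, 0.72]},
  {"fingers": 1, "offset": [-84, 238, 0], "rotation": [0, 0, 0.84]},
  {"fingers": 1, "offset": [-96, 272, 0], "rotation": [0, 0, 0.96]},
  {"fingers": 1, "offset": [-108, 306, 0], "rotation": [0, 0, 1.08]},
  {"fingers": 1, "offset": [-118, 335, 0], "rotation": [0, 0, 1.2]},
  {"fingers": 1, "offset": [-124, 352, 0], "rotation": [0, 0, 1.32]},
  {"fingers": 1, "offset": [-126, 360, 0], "rotation": [0, 0, 1.44]},
  {"fingers": 1, "offset": [-126, 360, 0], "rotation": [0, 0, 1.506]},
  {"fingers": 1, "offset": [-126, 360, 0], "rotation": [0, 0, 1.506]},
  {"fingers": 1, "offset": [-126, 360, 0], "rotation": [0, 0, 1.506]},
])

```text
time_s: 37.05
tool_pos: [0.4911, 0.3249, 0.2054]
orientation: [0.694, 0.72, -0.0, 0.0]
contact_force: [-0.1, 0.5, 0.4]
gripper_width: 0.0886
```

```bash
python3 st.py;python3 - <<'E'
from h import *
a=capture("top");cv2.imwrite("pics/t7.png",a)
hsv=cv2.cvtColor(a,cv2.COLOR_BGR2HSV).astype(int)
yy,xx=np.mgrid[:384,:512]
m=(abs(hsv[...,0]-70)<12)&(hsv[...,1]>70)&(hsv[...,2]>110)&(np.hypot(xx-274,yy-172)<9)
p=[xx[m].mean(),yy[m].mean()];print(m.sum(),p,px2w("top",p,.099))
E
```

```text
37.05 [0.4911 0.3249 0.2054] 92.11326648009141 0.08856819172480107 [-0.1296  0.5173  0.3577] [-0.1919  0.8488 -0.8737  1.7156  0.7772  0.9621  0.2349]
175 [np.float64(274.10285714285715), np.float64(172.25714285714287)] [[ 0.61670515 -0.03489321  0.099     ]]
```

Green is back: its lid is at pixel (274.1,172.3) against (274.2,172.1) at the start. Blue next.

Emit:
arm_command([
  {"fingers": 1, "offset": [0, 0, -30], "rotation": [0, 0, 0]},
  {"fingers": 1, "offset": [0, 0, -60], "rotation": [0, 0, 0]},
  {"fingers": 1, "offset": [0, 0, -80], "rotation": [0, 0, 0]},
  {"fingers": 1, "offset": [0, 0, -100], "rotation": [0, 0, 0]},
  {"fingers": 1, "offset": [0, 0, -118], "rotation": [0, 0, 0]},
  {"fingers": 1, "offset": [0, 0, -128], "rotation": [0, 0, 0]},
  {"fingers": 1, "offset": [0, 0, -129], "rotation": [0, 0, 0]},
  {"fingers": 1, "offset": [0, 0, -129], "rotation": [0, 0, 0]},
  {"fingers": -0.2, "offset": [0, 0, -129], "rotation": [0, 0, 0]},
  {"fingers": -0.2, "offset": [0, 0, -129], "rotation": [0, 0, 0]},
  {"fingers": -0.2, "offset": [0, 0, -129], "rotation": [0, 0, 0]},
  {"fingers": -0.2, "offset": [0, 0, -129], "rotation": [0, 0, 0]},
  {"fingers": -0.2, "offset": [0, 0, -129], "rotation": [0, 0, 0]},
  {"fingers": -0.2, "offset": [0, 0, -129], "rotation": [0, 0, 0]},
  {"fingers": -0.2, "offset": [0, 0, -129], "rotation": [0, 0, 0]},
  {"fingers": -0.2, "offset": [0, 0, -129], "rotation": [0, 0, 0]},
])

```text
time_s: 38.43
tool_pos: [0.4913, 0.3256, 0.0772]
orientation: [0.693, 0.721, 0.001, -0.0]
contact_force: [-0.1, 0.7, 4.5]
gripper_width: 0.0554
```

```bash
python3 st.py
```

```text
38.4333 [0.4913 0.3256 0.0772] 92.24263184635096 0.05539518982303322 [-0.103   0.6581  4.4787] [-0.2621  1.0145 -0.7345  1.7833  0.9791  0.7555  0.0781]
```

Target is blue's TCP at its first grasp, (604.9,87.2).

Emit:
arm_command([
  {"fingers": -0.2, "offset": [0, 0, 20], "rotation": [0, 0, 0]},
  {"fingers": -0.2, "offset": [0, 0, 50], "rotation": [0, 0, 0]},
  {"fingers": -0.2, "offset": [0, 0, 85], "rotation": [0, 0, 0]},
  {"fingers": -0.2, "offset": [0, 0, 115], "rotation": [0, 0, 0]},
  {"fingers": -0.2, "offset": [0, 0, 130], "rotation": [0, 0, -0.03]},
  {"fingers": -0.2, "offset": [8, -15, 130], "rotation": [0, 0, -0.12]},
  {"fingers": -0.2, "offset": [18, -38, 130], "rotation": [0, 0, -0.24]},
  {"fingers": -0.2, "offset": [30, -63, 130], "rotation": [0, 0, -0.36]},
  {"fingers": -0.2, "offset": [42, -88, 130], "rotation": [0, 0, -0.48]},
  {"fingers": -0.2, "offset": [54, -113, 130], "rotation": [0, 0, -0.6]},
  {"fingers": -0.2, "offset": [66, -138, 130], "rotation": [0, 0, -0.72]},
  {"fingers": -0.2, "offset": [78, -163, 130], "rotation": [0, 0, -0.84]},
  {"fingers": -0.2, "offset": [90, -188, 130], "rotation": [0, 0, -0.96]},
  {"fingers": -0.2, "offset": [100, -210, 130], "rotation": [0, 0, -1.08]},
  {"fingers": -0.2, "offset": [108, -225, 130], "rotation": [0, 0, -1.2]},
  {"fingers": -0.2, "offset": [112, -234, 130], "rotation": [0, 0, -1.32]},
  {"fingers": -0.2, "offset": [114, -238, 130], "rotation": [0, 0, -1.44]},
  {"fingers": -0.2, "offset": [114, -238, 130], "rotation": [0, 0, -1.506]},
  {"fingers": -0.2, "offset": [114, -238, 130], "rotation": [0, 0, -1.506]},
  {"fingers": -0.2, "offset": [114, -238, 130], "rotation": [0, 0, -1.506]},
])

```text
time_s: 40.1
tool_pos: [0.6044, 0.0873, 0.2061]
orientation: [0.999, 0.053, -0.001, 0.0]
contact_force: [-0.3, -0.1, -2.0]
gripper_width: 0.0554
```

Emit:
arm_command([
  {"fingers": -0.2, "offset": [0, 0, -25], "rotation": [0, 0, 0]},
  {"fingers": -0.2, "offset": [0, 0, -55], "rotation": [0, 0, 0]},
  {"fingers": -0.2, "offset": [0, 0, -85], "rotation": [0, 0, 0]},
  {"fingers": -0.2, "offset": [0, 0, -105], "rotation": [0, 0, 0]},
  {"fingers": -0.2, "offset": [0, 0, -118], "rotation": [0, 0, 0]},
  {"fingers": -0.2, "offset": [0, 0, -124], "rotation": [0, 0, 0]},
  {"fingers": -0.2, "offset": [0, 0, -128], "rotation": [0, 0, 0]},
  {"fingers": -0.2, "offset": [0, 0, -130], "rotation": [0, 0, 0]},
  {"fingers": -0.2, "offset": [0, 0, -130], "rotation": [0, 0, 0]},
])

```text
time_s: 40.85
tool_pos: [0.6056, 0.0877, 0.0777]
orientation: [0.999, 0.052, 0.001, -0.0]
contact_force: [1.3, 0.4, -3.3]
gripper_width: 0.0554
```

```bash
python3 st.py
```

```text
40.85 [0.6056 0.0877 0.0777] 5.986464709377407 0.05542468370795969 [ 1.3434  0.3717 -3.3124] [ 0.0041  0.9533 -0.4034  1.7224  0.61    0.5924 -0.6585]
```

Emit:
arm_command([
  {"fingers": -0.2, "offset": [0, 0, -1.5], "rotation": [0, 0, 0]},
  {"fingers": -0.2, "offset": [0, 0, -1.5], "rotation": [0, 0, 0]},
  {"fingers": 0.7, "offset": [0, 0, -1.5], "rotation": [0, 0, 0]},
  {"fingers": 1, "offset": [0, 0, -1.5], "rotation": [0, 0, 0]},
  {"fingers": 1, "offset": [0, 0, -1.5], "rotation": [0, 0, 0]},
  {"fingers": 1, "offset": [0, 0, -1.5], "rotation": [0, 0, 0]},
  {"fingers": 1, "offset": [0, 0, -1.5], "rotation": [0, 0, 0]},
  {"fingers": 1, "offset": [0, 0, -1.5], "rotation": [0, 0, 0]},
  {"fingers": 1, "offset": [0, 0, 15], "rotation": [0, 0, 0]},
  {"fingers": 1, "offset": [0, 0, 45], "rotation": [0, 0, 0]},
  {"fingers": 1, "offset": [0, 0, 80], "rotation": [0, 0, 0]},
  {"fingers": 1, "offset": [0, 0, 110], "rotation": [0, 0, 0]},
  {"fingers": 1, "offset": [0, 0, 129], "rotation": [0, 0, 0]},
])

```text
time_s: 41.93
tool_pos: [0.6061, 0.0879, 0.2089]
orientation: [0.999, 0.052, 0.002, -0.001]
contact_force: [0.6, 0.7, 0.9]
gripper_width: 0.0881
```

Emit:
arm_command([
  {"fingers": 1, "offset": [-4, 30, 0], "rotation": [0, 0, 0.12]},
  {"fingers": 1, "offset": [-8, 60, 0], "rotation": [0, 0, 0.24]},
  {"fingers": 1, "offset": [-13, 90, 0], "rotation": [0, 0, 0.36]},
  {"fingers": 1, "offset": [-20, 120, 0], "rotation": [0, 0, 0.48]},
  {"fingers": 1, "offset": [-25, 150, 0], "rotation": [0, 0, 0.6]},
  {"fingers": 1, "offset": [-30, 180, 0], "rotation": [0, 0, 0.72]},
  {"fingers": 1, "offset": [-35, 210, 0], "rotation": [0, 0, 0.84]},
  {"fingers": 1, "offset": [-39, 230, 0], "rotation": [0, 0, 0.96]},
  {"fingers": 1, "offset": [-39, 241, 0], "rotation": [0, 0, 1.08]},
  {"fingers": 1, "offset": [-39, 241, 0], "rotation": [0, 0, 1.2]},
  {"fingers": 1, "offset": [-39, 241, 0], "rotation": [0, 0, 1.32]},
  {"fingers": 1, "offset": [-39, 241, 0], "rotation": [0, 0, 1.44]},
  {"fingers": 1, "offset": [-39, 241, 0], "rotation": [0, 0, 1.506]},
  {"fingers": 1, "offset": [-39, 241, 0], "rotation": [0, 0, 1.506]},
  {"fingers": 1, "offset": [-39, 241, 0], "rotation": [0, 0, 1.506]},
])

```text
time_s: 43.18
tool_pos: [0.566, 0.3281, 0.2055]
orientation: [0.694, 0.72, -0.0, -0.0]
contact_force: [-0.2, -0.5, -0.2]
gripper_width: 0.0883
```

Emit:
arm_command([
  {"fingers": 1, "offset": [0, 0, -30], "rotation": [0, 0, 0]},
  {"fingers": 1, "offset": [0, 0, -60], "rotation": [0, 0, 0]},
  {"fingers": 1, "offset": [0, 0, -80], "rotation": [0, 0, 0]},
  {"fingers": 1, "offset": [0, 0, -80], "rotation": [0, 0, 0]},
])

```text
time_s: 43.52
tool_pos: [0.5643, 0.3258, 0.1213]
orientation: [0.694, 0.72, -0.004, 0.0]
contact_force: [-0.6, -1.4, -0.1]
gripper_width: 0.0882
```

```bash
python3 st.py
```

```text
43.5167 [0.5643 0.3258 0.1213] 92.16813383304667 0.08823829789855335 [-0.5779 -1.4267 -0.1486] [-0.196   1.0222 -0.8055  1.56    0.8573  0.9525  0.3191]
```

Commanded z is about 126, so 49 mm further.

Emit:
arm_command([
  {"fingers": 1, "offset": [0, 0, -15], "rotation": [0, 0, 0]},
  {"fingers": 1, "offset": [0, 0, -30], "rotation": [0, 0, 0]},
  {"fingers": 1, "offset": [0, 0, -42], "rotation": [0, 0, 0]},
  {"fingers": 1, "offset": [0, 0, -49], "rotation": [0, 0, 0]},
  {"fingers": 1, "offset": [0, 0, -49], "rotation": [0, 0, 0]},
  {"fingers": 1, "offset": [0, 0, -49], "rotation": [0, 0, 0]},
  {"fingers": -0.2, "offset": [0, 0, -49], "rotation": [0, 0, 0]},
  {"fingers": -0.2, "offset": [0, 0, -49], "rotation": [0, 0, 0]},
  {"fingers": -0.2, "offset": [0, 0, -49], "rotation": [0, 0, 0]},
  {"fingers": -0.2, "offset": [0, 0, -49], "rotation": [0, 0, 0]},
  {"fingers": -0.2, "offset": [0, 0, -49], "rotation": [0, 0, 0]},
  {"fingers": -0.2, "offset": [0, 0, -49], "rotation": [0, 0, 0]},
  {"fingers": -0.2, "offset": [0, 0, -49], "rotation": [0, 0, 0]},
  {"fingers": -0.2, "offset": [0, 0, -49], "rotation": [0, 0, 0]},
])

```text
time_s: 44.68
tool_pos: [0.5662, 0.3285, 0.0771]
orientation: [0.693, 0.721, 0.0, -0.0]
contact_force: [-0.3, 0.3, 3.3]
gripper_width: 0.0553
```

```bash
python3 st.py;python3 - <<'E'
from h import *
a=capture("top")
hsv=cv2.cvtColor(a,cv2.COLOR_BGR2HSV).astype(int)
yy,xx=np.mgrid[:384,:512]
for h,x,y in((70,274,172),(110,222,179)):
    m=(abs(hsv[...,0]-h)<12)&(hsv[...,1]>70)&(hsv[...,2]>110)&(np.hypot(xx-x,yy-y)<9)
    p=[xx[m].mean(),yy[m].mean()];print(m.sum(),p,px2w("top",p,.099))
E
```

```text
44.6833 [0.5662 0.3285 0.0771] 92.24742604268168 0.055344105743742725 [-0.3484  0.2715  3.3158] [-0.2123  1.079  -0.7699  1.5713  0.9155  0.8846  0.2795]
177 [np.float64(274.08474576271186), np.float64(172.29378531073445)] [[ 0.61661953 -0.03484949  0.099     ]]
0 [np.float64(nan), np.float64(nan)] [[nan nan nan]]<stdin>:7: RuntimeWarning: Mean of empty slice.
  ret = ret.dtype.type(ret / rcount)
```

Emit:
arm_command([
  {"fingers": -0.2, "offset": [0, 0, 20], "rotation": [0, 0, 0]},
  {"fingers": -0.2, "offset": [0, 0, 50], "rotation": [0, 0, 0]},
  {"fingers": -0.2, "offset": [0, 0, 85], "rotation": [0, 0, 0]},
  {"fingers": -0.2, "offset": [0, 0, 115], "rotation": [0, 0, 0]},
  {"fingers": -0.2, "offset": [0, 0, 130], "rotation": [0, 0, 0]},
  {"fingers": -0.2, "offset": [-1, -20, 130], "rotation": [0, 0, 0]},
  {"fingers": -0.2, "offset": [-3, -50, 130], "rotation": [0, 0, 0.03]},
  {"fingers": -0.2, "offset": [-5, -90, 130], "rotation": [0, 0, 0.065]},
  {"fingers": -0.2, "offset": [-7, -130, 130], "rotation": [0, 0, 0.065]},
  {"fingers": -0.2, "offset": [-9, -170, 130], "rotation": [0, 0, 0.065]},
  {"fingers": -0.2, "offset": [-11, -210, 130], "rotation": [0, 0, 0.065]},
  {"fingers": -0.2, "offset": [-13, -250, 130], "rotation": [0, 0, 0.065]},
  {"fingers": -0.2, "offset": [-15, -280, 130], "rotation": [0, 0, 0.065]},
  {"fingers": -0.2, "offset": [-15, -300, 130], "rotation": [0, 0, 0.065]},
  {"fingers": -0.2, "offset": [-15, -306, 130], "rotation": [0, 0, 0.065]},
  {"fingers": -0.2, "offset": [-15, -306, 130], "rotation": [0, 0, 0.065]},
  {"fingers": -0.2, "offset": [-15, -306, 130], "rotation": [0, 0, 0.065]},
])

```text
time_s: 46.15
tool_pos: [0.5509, 0.0236, 0.2065]
orientation: [0.669, 0.743, 0.001, -0.001]
contact_force: [0.2, 0.9, -2.2]
gripper_width: 0.0552
```

```bash
python3 st.py; python3 -c "
from h import *
cv2.imwrite('pics/s8.png',capture('scene'))"
```

```text
46.15 [0.5509 0.0236 0.2065] 96.01287456673228 0.05520504532685367 [ 0.1638  0.9155 -2.2477] [ 0.3943  0.8261 -0.9322  1.8265  0.8238  0.9318  0.7581]
```

View pics/s8.png

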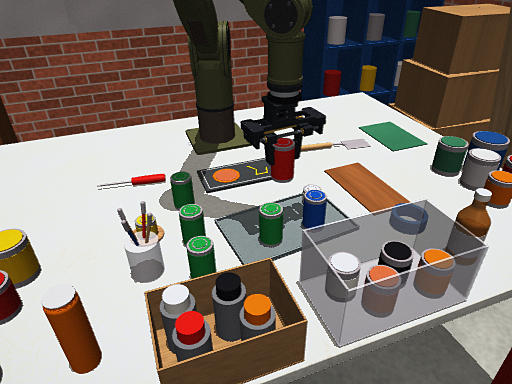

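Blue (315,210) and green (270,224) stand at their original places, and red hangs above its own spot. Lower and release.

Emit:
arm_command([
  {"fingers": -0.2, "offset": [0, 0, -25], "rotation": [0, 0, 0]},
  {"fingers": -0.2, "offset": [0, 0, -55], "rotation": [0, 0, 0]},
  {"fingers": -0.2, "offset": [0, 0, -85], "rotation": [0, 0, 0]},
  {"fingers": -0.2, "offset": [0, 0, -105], "rotation": [0, 0, 0]},
  {"fingers": -0.2, "offset": [0, 0, -118], "rotation": [0, 0, 0]},
  {"fingers": -0.2, "offset": [0, 0, -124], "rotation": [0, 0, 0]},
  {"fingers": -0.2, "offset": [0, 0, -128], "rotation": [0, 0, 0]},
  {"fingers": -0.2, "offset": [0, 0, -130], "rotation": [0, 0, 0]},
  {"fingers": -0.2, "offset": [0, 0, -130], "rotation": [0, 0, 0]},
])

```text
time_s: 46.95
tool_pos: [0.5515, 0.0235, 0.0775]
orientation: [0.669, 0.743, 0.001, 0.0]
contact_force: [-0.1, -0.1, -2.3]
gripper_width: 0.0551
```

```bash
python3 st.py
```

```text
46.95 [0.5515 0.0235 0.0775] 96.0404526014559 0.055054216376595265 [-0.0874 -0.1492 -2.2529] [ 0.3066  0.999  -0.7672  1.8975  1.0725  0.7258  0.561 ]
```

Emit:
arm_command([
  {"fingers": -0.2, "offset": [0, 0, -1.5], "rotation": [0, 0, 0]},
  {"fingers": -0.2, "offset": [0, 0, -1.5], "rotation": [0, 0, 0]},
  {"fingers": 0.7, "offset": [0, 0, -1.5], "rotation": [0, 0, 0]},
  {"fingers": 1, "offset": [0, 0, -1.5], "rotation": [0, 0, 0]},
  {"fingers": 1, "offset": [0, 0, -1.5], "rotation": [0, 0, 0]},
  {"fingers": 1, "offset": [0, 0, -1.5], "rotation": [0, 0, 0]},
  {"fingers": 1, "offset": [0, 0, -1.5], "rotation": [0, 0, 0]},
  {"fingers": 1, "offset": [0, 0, -1.5], "rotation": [0, 0, 0]},
  {"fingers": 1, "offset": [0, 0, 15], "rotation": [0, 0, 0]},
  {"fingers": 1, "offset": [0, 0, 45], "rotation": [0, 0, 0]},
  {"fingers": 1, "offset": [0, 0, 80], "rotation": [0, 0, 0]},
  {"fingers": 1, "offset": [0, 0, 115], "rotation": [0, 0, 0]},
  {"fingers": 1, "offset": [0, 0, 150], "rotation": [0, 0, 0]},
  {"fingers": 1, "offset": [0, 0, 180], "rotation": [0, 0, 0]},
  {"fingers": 1, "offset": [0, 0, 190], "rotation": [0, 0, 0]},
])

```text
time_s: 48.2
tool_pos: [0.5526, 0.0235, 0.2712]
orientation: [0.669, 0.743, 0.003, 0.002]
contact_force: [0.9, 0.5, 0.6]
gripper_width: 0.088
```

Emit:
arm_command([
  {"fingers": 1, "offset": [-16, -25, 0], "rotation": [0, 0, -0.12]},
  {"fingers": 1, "offset": [-34, -53, 0], "rotation": [0, 0, -0.24]},
  {"fingers": 1, "offset": [-52, -81, 0], "rotation": [0, 0, -0.36]},
  {"fingers": 1, "offset": [-70, -109, 0], "rotation": [0, 0, -0.48]},
  {"fingers": 1, "offset": [-88, -137, 0], "rotation": [0, 0, -0.6]},
  {"fingers": 1, "offset": [-106, -165, 0], "rotation": [0, 0, -0.72]},
  {"fingers": 1, "offset": [-124, -193, 0], "rotation": [0, 0, -0.84]},
  {"fingers": 1, "offset": [-142, -221, 0], "rotation": [0, 0, -0.96]},
  {"fingers": 1, "offset": [-160, -249, 0], "rotation": [0, 0, -1.08]},
  {"fingers": 1, "offset": [-178, -277, 0], "rotation": [0, 0, -1.2]},
  {"fingers": 1, "offset": [-196, -305, 0], "rotation": [0, 0, -1.32]},
  {"fingers": 1, "offset": [-214, -333, 0], "rotation": [0, 0, -1.44]},
  {"fingers": 1, "offset": [-232, -361, 0], "rotation": [0, 0, -1.56]},
  {"fingers": 1, "offset": [-250, -389, 0], "rotation": [0, 0, -1.68]},
  {"fingers": 1, "offset": [-268, -417, 0], "rotation": [0, 0, -1.8]},
  {"fingers": 1, "offset": [-286, -445, 0], "rotation": [0, 0, -1.92]},
  {"fingers": 1, "offset": [-310, -482, 0], "rotation": [0, 0, -2.04]},
  {"fingers": 1, "offset": [-334, -519, 0], "rotation": [0, 0, -2.16]},
  {"fingers": 1, "offset": [-358, -557, 0], "rotation": [0, 0, -2.28]},
  {"fingers": 1, "offset": [-380, -590, 0], "rotation": [0, 0, -2.4]},
])

```text
time_s: 49.87
tool_pos: [0.1727, -0.5638, 0.2661]
orientation: [0.934, -0.357, -0.0, -0.0]
contact_force: [0.7, -0.6, 0.2]
gripper_width: 0.0882
```

Emit:
arm_command([
  {"fingers": 1, "offset": [0, 0, 0], "rotation": [0, 0, 0]},
  {"fingers": 1, "offset": [0, 0, 0], "rotation": [0, 0, 0]},
  {"fingers": 1, "offset": [0, 0, 0], "rotation": [0, 0, 0]},
  {"fingers": 1, "offset": [0, 0, 0], "rotation": [0, 0, 0]},
])

```text
time_s: 50.2
tool_pos: [0.1758, -0.561, 0.2664]
orientation: [0.936, -0.353, -0.0, -0.001]
contact_force: [0.6, 0.7, 0.1]
gripper_width: 0.088
```

```bash
python3 st.py;python3 - <<'E'
from h import *
a=capture("top");cv2.imwrite("pics/t9.png",a)
b=cv2.imread("pics/top0.png")
yy,xx=np.mgrid[:384,:512]
def f(im,h,x,y,r=9,z=.099):
    hs=cv2.cvtColor(im,cv2.COLOR_BGR2HSV).astype(int); d=abs(hs[...,0]-h);d=np.minimum(d,180-d)
    m=(d<12)&(hs[...,1]>70)&(hs[...,2]>110)&(np.hypot(xx-x,yy-y)<r)
    return m.sum(),np.round(px2w("top",[xx[m].mean(),yy[m].mean()],z)[0][:2]*1000,1)
for k,h,x,y in(("g",70,274,172),("b",110,222,179),("r",0,250,201)): print(k,f(b,h,x,y),f(a,h,x,y))
print("y",f(a,25,393,228,7,.052))
E
```

```text
50.2 [ 0.1758 -0.561   0.2664] -41.34824839159311 0.08800041029434096 [0.5501 0.7024 0.0659] [ 1.4223  0.6557 -0.4027  1.6702  0.3132  0.8814  0.1715]
g (np.int64(177), array([617., -35.])) (np.int64(181), array([616.8, -34.7]))
b (np.int64(182), array([603.5,  85.5])) (np.int64(169), array([603.8,  86.2]))
r (np.int64(193), array([550.7,  21.6])) (np.int64(192), array([550.2,  21.5]))
y (np.int64(108), array([ 486.2, -312.6]))
```

View pics/t9.png

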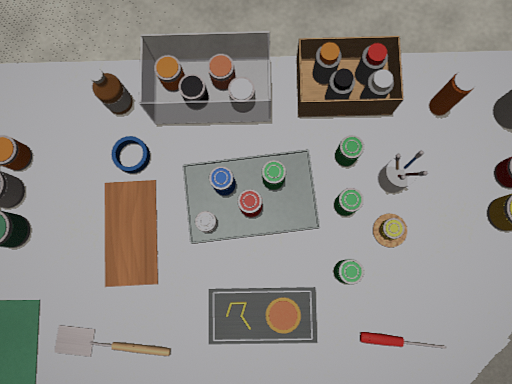

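The final view shows red at (250,202), blue (221,180) and green (274,173) back in place, yellow on the coaster at (393,229), and the bystanders unmoved.

```bash
python3 -c "
from cell import *
print(ticket.finish_job())"
```

```text
the job is handed in; nothing more can be done
None
```

The job is done and handed in at about 50 s on the robot's clock. I stood the red, blue and green cans on the hardboard, set the yellow tin on the coaster, then returned each can to its own spot in the tray. The green can I used was the leftmost of the four greens, the one in the tray.

**Last checks (top camera):**
- **Tall cans:** each lid is within about 1 mm of where it was at the start.
- **Yellow tin:** it is within about 2 mm of the coaster's centre, well inside the 13 mm allowed.
- **Bystanders:** the white tin, brush jar and tape roll look unmoved, and nothing tipped. I judged this by eye only.
- **Gripper:** it is open and clear of everything.

**Disagreements along the way:**
- The networks' landmarks for the cans were off by several mm, up to about 14 mm between the two cameras, so I relied on the lid positions and the tray geometry instead.
- One mid-run check of the blue can found nothing, most likely because the arm blocked the view. Later pictures confirmed it was in place.

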